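# Pack two water-sampling carriers

## Task

Pack the two sampling carriers for the field. Stand the tall round bottle in the long three-cell carrier in the cell next to its grip tab, the slim vial in the middle cell and the squat jar in the far cell; stand the square bottle in the short two-cell carrier next to its grip tab and the narrow-necked bottle in its other cell. All five must end upright on the cell floors and let go; drop nothing, and leave the shorter spare bottle and the glass beaker standing where they are.

Things in the scene. Friction and masses are not known exactly. Their poses are not given: they have to be found in the camera images.
- tall_bottle: tallest of the seven stock pieces that stand in an arc nearest the robot: white round plastic bottle with orange screw cap, 120 mm high; body 60 mm in diameter up to 86 mm, cap 44 mm in diameter from 98 mm up. About 80 g. Origin: centre of its underside; z up.
- squat_jar: low wide white jar with a wide orange lid, 60 mm high; body 56 mm in diameter up to 40 mm, lid 62 mm in diameter above (40 to 60 mm). About 90 g. Origin: centre of its underside; z up.
- vial: slim white round vial with orange cap, 80 mm high; body 34 mm in diameter up to 62 mm, cap 30 mm in diameter above. About 40 g. Origin: centre of its underside; z up.
- square_bottle: white bottle of square section with a small orange cap, 90 mm high; body 50 x 50 mm up to 70 mm, faces square to its x and y, cap 34 mm in diameter above. About 80 g. Origin: centre of its underside; z up.
- necked_bottle: brown glass round bottle with narrow neck and black cap, 105 mm high; body 54 mm in diameter up to 64 mm, sloping shoulder to a 22 mm neck at 80 mm, cap 26 mm in diameter from 88 mm up. About 150 g. Origin: centre of its underside; z up.
- spare_bottle: in the same arc, to be left alone: like the tall bottle but only 86 mm high; body 60 mm in diameter up to 52 mm, cap 44 mm in diameter from 64 mm up. Origin: centre of its underside; z up.
- beaker: empty glass beaker, to be left alone: open on top, 54 mm in diameter at the rim, 70 mm high. Origin: centre of its underside; z up.
- long_carrier: grey open tray, 244 x 92 mm, three cells in a row. Fixed. Walls 4 mm thick, tops 25 mm up; cell floors 4 mm up. Origin: centre of underside; y along its length towards the end with the flat white grip tab (24 mm out, level with the wall tops), x across. Cell centres on its y axis: +76 mm (next to the tab) and -76 mm (far), 84 x 84 mm inside; 0 (middle), 60 mm along y, 84 mm along x inside.
- short_carrier: grey open tray, 180 x 92 mm, two cells in a row. Fixed. Walls 4 mm thick, tops 25 mm up; cell floors 4 mm up. Origin: centre of underside; y along its length towards the end with the flat white grip tab (24 mm out, level with the wall tops), x across. Cell centres on its y axis: +44 mm (next to the tab) and -44 mm (other cell), each 84 x 84 mm inside.

How it is judged:
By the outcome, as a careful person would: the job done as asked, in the order asked, and still so for the second after the job is handed in, with the robot touching nothing.
It also fails if it takes over 122 s, if anything falls off the work surface, if the arm or the gripper's body presses on something with over 40 N, if the wrist force passes 120 N, or if a joint passes its speed limit or range.

## Robot

A 6-joint arm with a two-finger parallel gripper is mounted at the origin on the work surface. World frame = base frame: x ahead of the robot, y to its left, z up, the work surface at z = 0. Lengths are in m, angles in rad, forces in N, time in s.
With the tool pointing down it reaches from about 0.3 to 0.85 m from the base axis. Payload 4.2 kg.
Tool frame: the origin (TCP) lies between the finger pads; the fingertips stand 25 mm ahead of it and the grasp point (between the pads) lies 6 mm ahead of it; z points along the fingers, y is the direction in which the jaws open and shut (so a half turn about z gives the same grasp; the last joint's range is limited). The gripper opens to 91 mm and grips with 3 to 60 N. Pads are 32 mm wide; open, the fingers measure 118 mm over their backs; the gripper's body (76 mm by 178 mm) begins 60 mm behind the grasp point.
Start: joints at [1.165, 0.32, 1.565, -0, 1.257, -0.02], TCP at [0.216, 0.533, 0.239] pointing down, gripper open.
Joint ranges: [-3.11, 3.11], [-0.84, 2.01], [0.21, 2.61], [-1.34, 4.49], [0.05, 2.63], [-2.56, 2.56]. Speed limits (rad/s): [2.57, 2.57, 3.14, 3.14, 3.14, 3.14].

## Interface

Orientations are given as a rotation vector (axis times angle).
In Python, from cell import r, vision, order, silhouettes, spot_point gives the robot as it stands.
- The arm moves only by the tool send_rows, never from a script. Its argument "plan" is a list of rows, each an object with "translation": the shift along the tool's x, y, z in m, a list of three; "roll": the turn about the tool's z in rad. In form: [{"translation": [tx, ty, tz], "roll": roll}, ...]. A call has 1 to 12 rows; each row is the pose to reach, as a shift and turn from the pose measured when the call began, along the tool's axes at that moment; what a row does not reach only later rows make up. A row lasts 1/10 s, in which the tool goes at most 50 mm and 8.59 degrees, less where a joint would pass 70% of its speed; a pose out of reach is approached as far as the arm can. A call with a gripper value outside its range is refused whole. "hand" is the gripper command: -1 is shut, 1 is fully open, values between are in proportion, set as the call begins (left out, the last holds). The fingers move at their own pace and stop on an object; "grip_force" is the grip in N (left out, the last holds). Time passes only in rows, so rows that repeat a pose let the fingers close. It gives the time, the measured TCP pose, the force and the opening at its end, in the units of the state.
- r.get_state(): the state, without advancing time (a new reading comes with each control period).
- vision.read_camera(name): name is "scene" or "top" or "wrist"; returns (picture, depth): 480x640x3 uint8, red, green, blue; 480x640 float32, m along the optical axis (not along the pixel's ray), 0 where there is no reading.
- vision.camera_info(name): a dict with "fovy" (degrees; the focal length in pixels is half the picture's height over the tangent of half this angle, whatever the lens; pixels are square), "cx", "cy" (the principal point, pixels), "rvec" (rotation vector, rad) and "tvec" (3), from world to camera coordinates, as OpenCV has them. Camera axes: x right, y down, z forward; pixel columns grow to the right and rows downward; lengths in m; the calibration is good to about 2 mm. A picture is of the moment at which its call begins: read the wrist's pose just before it. camera_info takes no time and is no camera call; for the wrist camera it gives the pose at the moment of the call.
- order.finish_job(): hands the job in, once; it reports no verdict.
Trained networks look in the newest picture that a camera, given by its name, has taken for a name from the list of things; names that differ only in an ending like _2 or _b are one class to them, and where a whole thing is asked for, a point or a joint stands for the part that bears it (a point fixed in the world has none). Each returns a list of dicts, best first, with "score" (0 to 1); they miss things now and then, are a little off and sometimes report something else, mostly with a low value. They report only what shows in the picture. A call takes as long as a camera call.
- silhouettes(camera, label): "pixels" (480x640 bool, what is visible of it).
- spot_point(camera, label): "centre" ([x, y, z] in m, in world coordinates, good to about 4 mm: a listed point, or the origin of a listed thing).
The state is a dict: "time_s": time; "qpos": joint angles; "joint_vel": joint speeds; "tau": joint torques, N m; "tool_pos": TCP position; "eef_rot": TCP orientation; "ft_force": force on the tool from outside, world axes, zero at the start; "ft_torque": the same for the moment, N m; "width": opening from 0.0 (shut) to 1.0 (fully open).
Only numpy, scipy, OpenCV 4.12 (cv2) and the standard library are available. Lean on these libraries where they do the work, as an engineer would, in place of code of your own. Each camera call takes 0.05 s, during which the arm holds its last target.

## Working session

There is one attempt and no reset: what is moved stays moved. The work goes in short steps, Python scripts to look and compute and a tool call to move; the robot and the scene stay as the last step left them, time stands still between calls to the robot, and variables do not carry over. Pictures are saved under pics/ and viewed, and the job is handed in when it is done.

Besides the shell and the picture viewer there is one more tool, called after "Call:" as a command line: name --argument value ..., lists and objects as JSON in quotes. send_rows: Moves the arm, as the interface text tells. Its arguments: {"type":"object","properties":{"plan":{"type":"array","items":{"type":"object","properties":{"translation":{"type":"array","items":{"type":"number"}},"roll":{"type":"number"}}}},"hand":{"type":"number"},"grip_force":{"type":"number"}},"required":["plan"]}

```bash
ls -la; mkdir -p pics
python3 - <<'E'
from cell import r, vision, order, silhouettes, spot_point
import cv2
print(r.get_state())
for n in ["scene","top"]:
    p,d=vision.read_camera(n); cv2.imwrite(f"pics/{n}0.png",p[:,:,::-1]); print(n,vision.camera_info(n))
E
```

```text
total 12
drwxr-xr-x  3 agent agent 4096 Dec  7 15:43 .
drwxr-xr-x 23 root  root  4096 Dec  7 15:43 ..
drwxr-xr-x  2 agent agent 4096 Dec  7 15:43 pics
{'time_s': 0.0, 'qpos': array([ 1.16497410e+00,  3.20289227e-01,  1.56569867e+00, -3.68467188e-05,
        1.25740853e+00, -2.00207710e-02]), 'joint_vel': array([ 5.68933950e-04,  5.09543604e-04,  7.77849784e-05, -2.11717648e-04,
       -7.91979836e-04,  5.49622659e-04]), 'tau': array([ 2.47119504e-03, -4.12459588e+01, -2.31973404e+01,  7.31078745e-02,
        4.56792733e-02, -1.37426664e-04]), 'tool_pos': array([0.21620558, 0.53228907, 0.23811417]), 'eef_rot': array([-6.02179824e-01, -3.08298500e+00,  2.78069180e-03]), 'ft_force': array([0.68607269, 0.45634391, 0.295116  ]), 'ft_torque': array([-0.00271237,  0.00650662,  0.01933252]), 'width': 1.0030373250974522}
scene {'fovy': 57.08028085071154, 'cx': 322.79996316380726, 'cy': 238.6020802997374, 'rvec': array([ 2.14182476,  1.14077122, -0.46011218]), 'tvec': array([-0.27378806, -0.25314219,  1.21316991])}
top {'fovy': 47.875045278281924, 'cx': 320.88852331002767, 'cy': 239.9948922929654, 'rvec': array([ 2.15215653, -2.07287142,  0.21729504]), 'tvec': array([-0.02095486,  0.46251545,  1.01556679])}
```

View pics/scene0.png

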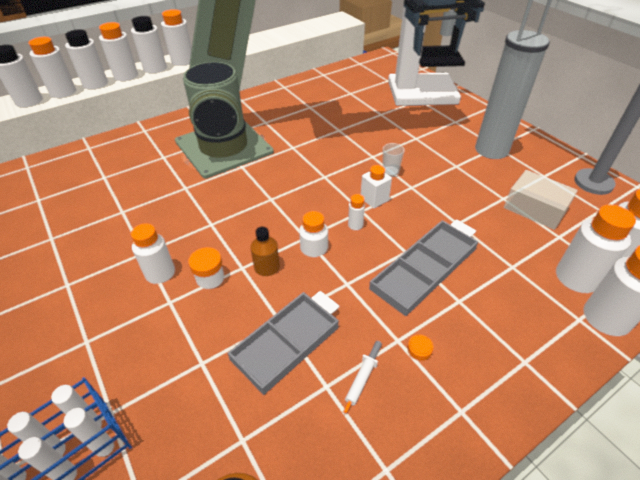

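View pics/top0.png

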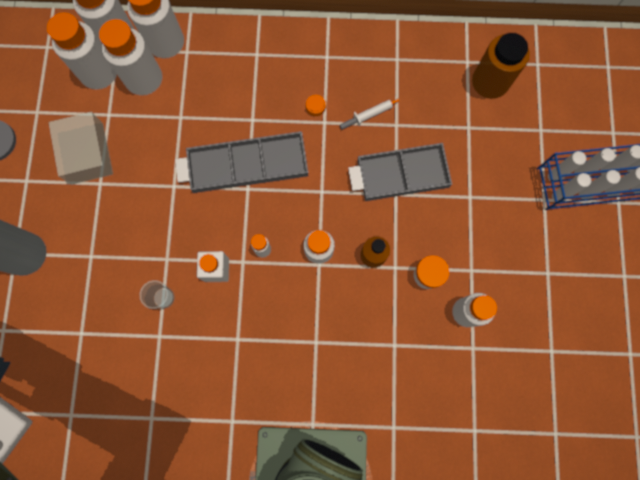

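Run:
```python
from cell import r, vision, order, silhouettes, spot_point
for l in ["tall_bottle","squat_jar","vial","square_bottle","necked_bottle","spare_bottle","beaker","long_carrier","short_carrier"]:
    for c in ["top","scene"]:
        print(l,c,[(x["score"].__round__(2),[round(float(v),4) for v in x["centre"]]) for x in spot_point(c,l)][:3])
```

```text
tall_bottle top [(0.67, [0.3348, -0.3035, 0.0005])]
tall_bottle scene [(0.61, [0.3391, -0.2995, -0.0004])]
squat_jar top [(0.93, [0.4084, -0.2221, -0.0006])]
squat_jar scene [(0.68, [0.4081, -0.2215, 0.0013])]
vial top [(0.55, [0.4388, 0.1144, -0.0015])]
vial scene [(0.91, [0.4472, 0.1162, 0.0033])]
square_bottle top [(0.7, [0.4007, 0.2049, -0.0025])]
square_bottle scene [(0.74, [0.407, 0.2086, 0.0017])]
necked_bottle top [(0.62, [0.4464, -0.1112, 0.0023])]
necked_bottle scene [(0.92, [0.444, -0.1106, -0.0011])]
spare_bottle top [(0.89, [0.4532, 0.0022, 0.0031])]
spare_bottle scene [(0.62, [0.4515, -0.0023, 0.0])]
beaker top [(0.81, [0.3431, 0.3086, -0.0016])]
beaker scene [(0.93, [0.3393, 0.3084, 0.001])]
long_carrier top [(0.74, [0.6289, 0.1581, -0.0016]), (0.34, [0.4466, -0.1067, 0.0042])]
long_carrier scene [(0.82, [0.6348, 0.1564, -0.001])]
short_carrier top [(0.85, [0.6171, -0.1713, -0.0047])]
short_carrier scene [(0.89, [0.6238, -0.1682, 0.0012])]
```

The top view has +x up and +y to the left. The arc from left to right is beaker (155,295), square (212,266), vial (260,245), spare (318,245), necked (375,252), jar (432,272) and tall (475,310). Both carriers have their tabs on the left, at (182,170) and (355,178). Next I refine these positions with depth.

```bash
cat > h.py <<'E'
import numpy as np, cv2
from scipy.spatial.transform import Rotation as R
from cell import r, vision, order, silhouettes, spot_point
def cloud(name,d,info=None):
    i=info or vision.camera_info(name); f=240/np.tan(np.radians(i["fovy"])/2)
    v,u=np.mgrid[0:480,0:640]
    c=np.stack([(u-i["cx"])/f*d,(v-i["cy"])/f*d,d],-1)
    M=R.from_rotvec(i["rvec"]).as_matrix()
    w=(c-i["tvec"])@M
    w[d<=0]=np.nan
    return w
def circ(P,rad):
    from scipy.optimize import least_squares
    return least_squares(lambda c:np.hypot(P[:,0]-c[0],P[:,1]-c[1])-rad,P.mean(0)[:2]).x
def state():
    s=r.get_state(); M=R.from_rotvec(s["eef_rot"]).as_matrix(); return s,M
E
python3 - <<'E'
from h import *
p,d=vision.read_camera("top"); w=cloud("top",d)
tf=w[(abs(w[...,0]-.3)<.1)&(abs(w[...,1])<.1)]
print("floor z",np.nanmedian(w[380:410,200:400,2]),np.nanstd(w[380:410,200:400,2]))
caps={"tall_bottle":(.120,.022,(.335,-.302)),"squat_jar":(.06,.031,(.408,-.222)),"vial":(.08,.015,(.442,.115)),"square_bottle":(.09,.017,(.403,.206)),"necked_bottle":(.105,.013,(.445,-.111)),"spare_bottle":(.086,.022,(.452,0))}
for k,(h,rad,c) in caps.items():
    m=(np.hypot(w[...,0]-c[0],w[...,1]-c[1])<.05)&(abs(w[...,2]-h)<.006)
    P=w[m]; x=P[:,:2]
    (cx,cy),(a,b),_=cv2.minAreaRect(x.astype(np.float32)*1000)
    print(k,len(P),"z",np.median(P[:,2]).round(4),"mean",x.mean(0).round(4),"rectc",round(cx),round(cy),"size",round(a),round(b),"mid",((x.max(0)+x.min(0))/2).round(4))
c=(.403,.206)
m=(np.hypot(w[...,0]-c[0],w[...,1]-c[1])<.05)&(abs(w[...,2]-.07)<.005)
print("square top",cv2.minAreaRect(w[m][:,:2].astype(np.float32)*1000),m.sum())
for c,k in [((.63,.157),"long"),((.62,-.17),"short")]:
    m=(np.hypot(w[...,0]-c[0],w[...,1]-c[1])<.18)&(abs(w[...,2]-.025)<.006)
    if k=="long": m&=w[...,1]>0
    else: m&=w[...,1]<-.04
    n,l,st,_=cv2.connectedComponentsWithStats(m.astype(np.uint8)); j=1+st[1:,4].argmax(); 
    P=w[l==j]; print(k,m.sum(),len(P),np.median(P[:,2]),cv2.minAreaRect(P[:,:2].astype(np.float32)*1000))
cv2.imwrite("pics/topbig.png",cv2.resize(p[100:340,130:530,::-1],(800,480),interpolation=cv2.INTER_CUBIC))
s,M=state(); print(M.round(3))
E
```

```text
floor z 0.0012654581064439258 0.001987338881826055
tall_bottle 482 z 0.1211 mean [ 0.3373 -0.2985] rectc 338 -299 size 43 43 mid [ 0.3371 -0.2992]
squat_jar 806 z 0.0612 mean [ 0.4086 -0.2195] rectc 409 -220 size 60 61 mid [ 0.4088 -0.2198]
vial 189 z 0.0813 mean [0.4493 0.1157] rectc 449 116 size 28 27 mid [0.4492 0.1156]
square_bottle 259 z 0.0912 mean [0.4039 0.2064] rectc 404 207 size 33 33 mid [0.4044 0.2063]
necked_bottle 153 z 0.106 mean [ 0.4456 -0.1095] rectc 446 -109 size 25 25 mid [ 0.4466 -0.1092]
spare_bottle 414 z 0.0874 mean [0.4534 0.0014] rectc 453 2 size 42 42 mid [0.4535 0.0016]
square top ((404.17425537109375, 206.5779266357422), (50.17227554321289, 50.1297721862793), 1.7977524995803833) 394
long 1339 1311 0.02572888438175896 ((629.3523559570312, 169.80441284179688), (94.51095581054688, 268.409423828125), 10.86996841430664)
short 1170 1036 0.02592889546764626 ((620.4910888671875, -158.2149658203125), (95.08306884765625, 204.90896606445312), 11.659209251403809)
[[-0.927  0.376  0.   ]
 [ 0.376  0.927  0.   ]
 [-0.     0.    -1.   ]]
```

View pics/topbig.png

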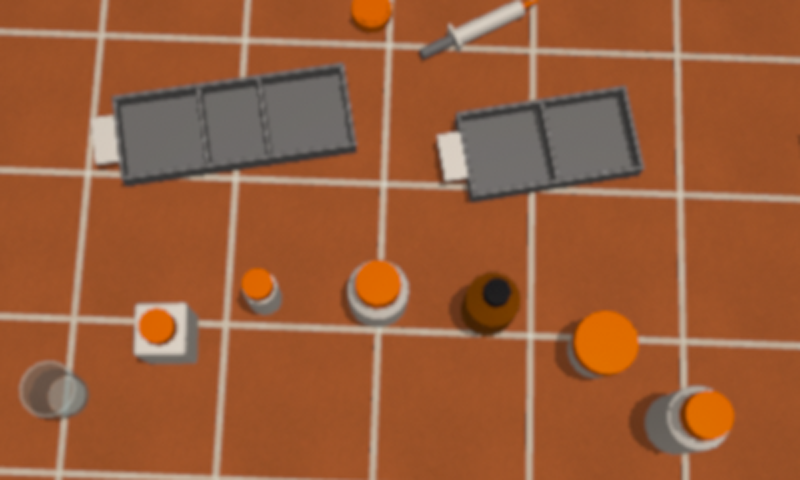

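Depth sizes match the datasheet: cap diameters and heights are within 2 mm, and carriers plus tab measure 268 and 205 mm. The cells follow from that. Next I write a helper that gives shifts along the tool axes.

```bash
cat >> h.py <<'E'
def ax(c,yaw): a=np.radians(yaw); return np.array(c),np.array([-np.sin(a),np.cos(a)])
LC,LY=ax((.6316,.158),10.9); SC,SY=ax((.6229,-.170),11.7)
CELL={"ltab":LC+.076*LY,"lmid":LC,"lfar":LC-.076*LY,"stab":SC+.044*SY,"soth":SC-.044*SY}
def go(*pts):
    """pts: (x,y,z_tcp,heading_deg) -> tool-frame shift from the current pose"""
    s,M=state(); h=np.degrees(np.arctan2(M[1,1],M[0,1]))
    print("t",round(s["time_s"],2),"tcp",s["tool_pos"].round(4),"head",h.round(2),"f",s["ft_force"].round(1),"w",round(s["width"],3),"tilt",M[2].round(3))
    for x,y,z,hd in pts:
        dr=np.radians((h-hd+180)%360-180)
        t=M.T@(np.array([x,y,z])-s["tool_pos"])
        print("  ->",(x,y,z,hd),"T",t.round(4),"roll",round(dr,3),"d",np.linalg.norm(t).round(3))
E
python3 -c "
from h import *
print({k:v.round(4) for k,v in CELL.items()})
go((.42,.12,.24,10),(.337,-.299,.24,-41.5))"
```

```text
{'ltab': array([0.6172, 0.2326]), 'lmid': array([0.6316, 0.158 ]), 'lfar': array([0.646 , 0.0834]), 'stab': array([ 0.614 , -0.1269]), 'soth': array([ 0.6318, -0.2131])}
t 1.05 tcp [0.2164 0.5328 0.239 ] head 67.9 f [0.6 0.1 0.1] w 1.001 tilt [-0.  0. -1.]
  -> (0.42, 0.12, 0.24, 10) T [-0.344  -0.3058 -0.0011] roll 1.01 d 0.46
  -> (0.337, -0.299, 0.24, -41.5) T [-0.4247 -0.7252 -0.0011] roll 1.909 d 0.84
```

Call:
send_rows --plan '[{"translation": [-0.344, -0.306, 0], "roll": 1.01}, {"translation": [-0.344, -0.306, 0], "roll": 1.01}, {"translation": [-0.344, -0.306, 0], "roll": 1.01}, {"translation": [-0.344, -0.306, 0], "roll": 1.01}, {"translation": [-0.344, -0.306, 0], "roll": 1.01}, {"translation": [-0.344, -0.306, 0], "roll": 1.01}, {"translation": [-0.344, -0.306, 0], "roll": 1.01}, {"translation": [-0.344, -0.306, 0], "roll": 1.01}, {"translation": [-0.344, -0.306, 0], "roll": 1.01}, {"translation": [-0.425, -0.725, 0], "roll": 1.91}, {"translation": [-0.425, -0.725, 0], "roll": 1.91}, {"translation": [-0.425, -0.725, 0], "roll": 1.91}]' --hand 1 --grip_force 20

```text
time_s: 2.25
tool_pos: [0.388, -0.0203, 0.2391]
eef_rot: [2.51, 1.888, 0.001]
ft_force: [1.0, -0.5, 0.1]
width: 0.999
```

```bash
python3 -c "
from h import *
go((.337,-.299,.16,-41.5))"
```

```text
t 2.25 tcp [ 0.388  -0.0203  0.2391] head -16.09 f [ 1.  -0.5  0.1] w 0.999 tilt [ 0.     0.001 -1.   ]
  -> (0.337, -0.299, 0.16, -41.5) T [-0.282   0.0282  0.0791] roll 0.444 d 0.294
```

Call:
send_rows --plan '[{"translation": [-0.282, 0.028, 0.02], "roll": 0.444}, {"translation": [-0.282, 0.028, 0.02], "roll": 0.444}, {"translation": [-0.282, 0.028, 0.02], "roll": 0.444}, {"translation": [-0.282, 0.028, 0.02], "roll": 0.444}, {"translation": [-0.282, 0.028, 0.02], "roll": 0.444}, {"translation": [-0.282, 0.028, 0.02], "roll": 0.444}, {"translation": [-0.282, 0.028, 0.02], "roll": 0.444}, {"translation": [-0.282, 0.028, 0.02], "roll": 0.444}, {"translation": [-0.282, 0.028, 0.02], "roll": 0.444}]'

```text
time_s: 3.15
tool_pos: [0.3368, -0.298, 0.2191]
eef_rot: [-2.864, -1.29, -0.001]
ft_force: [0.5, -0.3, 0.8]
width: 1.001
```

```bash
python3 -c "
from h import *
go((.337,-.299,.074,-41.5))
p,d=vision.read_camera('wrist');cv2.imwrite('pics/w1.png',p[:,:,::-1])"
```

```text
t 3.15 tcp [ 0.3368 -0.298   0.2191] head -41.49 f [ 0.5 -0.3  0.8] w 1.001 tilt [ 0.001  0.    -1.   ]
  -> (0.337, -0.299, 0.074, -41.5) T [-0.0007  0.0008  0.1451] roll 0.0 d 0.145
```

View pics/w1.png

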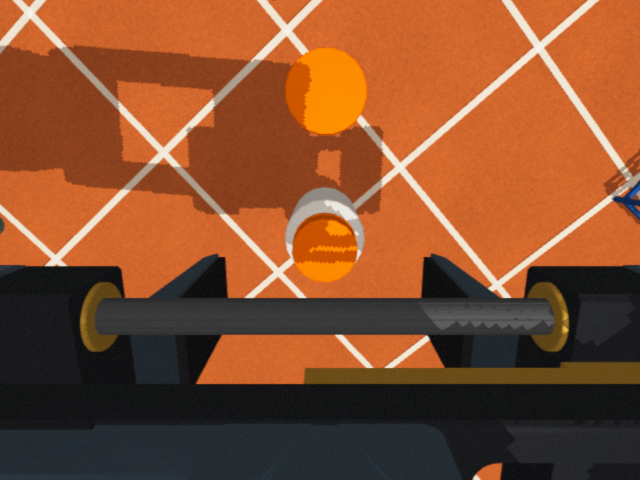

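The bottle cap, at (325,250), sits centred between the fingers (about 325). I descend and grip.

Call:
send_rows --plan '[{"translation": [0, 0.001, 0.04], "roll": 0}, {"translation": [0, 0.001, 0.08], "roll": 0}, {"translation": [0, 0.001, 0.11], "roll": 0}, {"translation": [0, 0.001, 0.13], "roll": 0}, {"translation": [0, 0.001, 0.145], "roll": 0}, {"translation": [0, 0.001, 0.145], "roll": 0}, {"translation": [0, 0.001, 0.145], "roll": 0}]'

```text
time_s: 3.9
tool_pos: [0.3384, -0.2979, 0.0747]
eef_rot: [2.862, 1.294, 0.002]
ft_force: [0.8, -0.4, 0.5]
width: 1.001
```

Call:
send_rows --plan '[{"translation": [0, 0, 0]}, {"translation": [0, 0, 0]}, {"translation": [0, 0, 0]}, {"translation": [0, 0, 0]}, {"translation": [0, 0, 0]}, {"translation": [0, 0, 0]}, {"translation": [0, 0, 0]}, {"translation": [0, 0, 0]}, {"translation": [0, 0, 0]}, {"translation": [0, 0, 0]}]' --hand -1 --grip_force 20

```text
$.plan[0]: bad value
```

```bash
python3 -c "
from h import *
go((.337,-.299,.22,-41.5))"
```

```text
t 3.9 tcp [ 0.3384 -0.2979  0.0747] head -41.36 f [ 0.8 -0.4  0.5] w 1.001 tilt [ 0.001  0.001 -1.   ]
  -> (0.337, -0.299, 0.22, -41.5) T [-0.0016 -0.0002 -0.1453] roll 0.002 d 0.145
```

Every row needs a roll value, so I resend the grip.

Call:
send_rows --plan '[{"translation": [-0.001, 0, 0], "roll": 0}, {"translation": [-0.001, 0, 0], "roll": 0}, {"translation": [-0.001, 0, 0], "roll": 0}, {"translation": [-0.001, 0, 0], "roll": 0}, {"translation": [-0.001, 0, 0], "roll": 0}, {"translation": [-0.001, 0, 0], "roll": 0}, {"translation": [-0.001, 0, 0], "roll": 0}, {"translation": [-0.001, 0, 0], "roll": 0}, {"translation": [-0.001, 0, 0], "roll": 0}, {"translation": [-0.001, 0, 0], "roll": 0}]' --hand -1 --grip_force 20

```text
time_s: 4.9
tool_pos: [0.3377, -0.2988, 0.075]
eef_rot: [2.862, 1.293, 0.002]
ft_force: [-0.7, 1.3, 5.3]
width: 0.654
```

Call:
send_rows --plan '[{"translation": [0, 0, -0.02], "roll": 0}, {"translation": [0, 0, -0.05], "roll": 0}, {"translation": [0, 0, -0.09], "roll": 0}, {"translation": [0, 0, -0.13], "roll": 0}, {"translation": [0, 0, -0.145], "roll": 0}, {"translation": [0, 0, -0.145], "roll": 0}]'

```text
time_s: 5.5
tool_pos: [0.3385, -0.2997, 0.222]
eef_rot: [2.858, 1.291, 0.005]
ft_force: [0.3, 0.6, -1.4]
width: 0.656
```

```bash
python3 -c "
from h import *
c=CELL['ltab']
go((.45,-.03,.22,0),(c[0],c[1],.22,10.9))
p,d=vision.read_camera('wrist');cv2.imwrite('pics/w2.png',p[:,:,::-1])"
```

```text
t 5.5 tcp [ 0.3385 -0.2997  0.222 ] head -41.37 f [ 0.3  0.6 -1.4] w 0.656 tilt [ 0.001  0.007 -1.   ]
  -> (0.45, -0.03, 0.22, 0) T [ 0.2761 -0.0946  0.0016] roll -0.722 d 0.292
  -> (np.float64(0.6172287463327684), np.float64(0.23262886216492973), 0.22, 10.9) T [ 0.5837 -0.1426  0.0015] roll -0.912 d 0.601
```

View pics/w2.png

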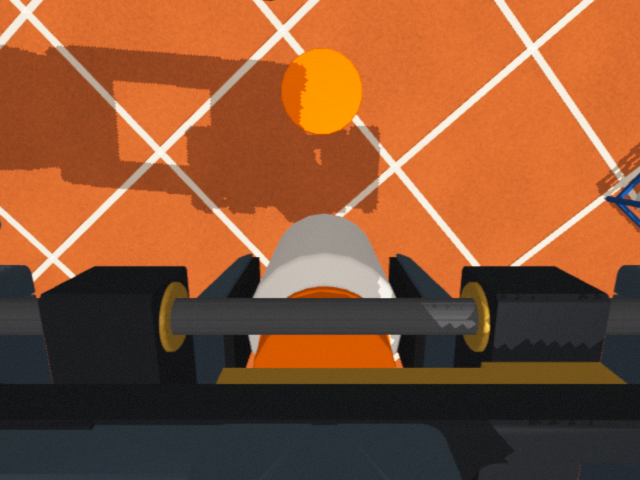

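The bottle is held, with width 0.656 × 91 ≈ 60 mm. Now I carry it over to the tab cell.

Call:
send_rows --plan '[{"translation": [0.02, -0.006, 0], "roll": -0.05}, {"translation": [0.055, -0.018, 0], "roll": -0.14}, {"translation": [0.095, -0.032, 0], "roll": -0.25}, {"translation": [0.135, -0.046, 0], "roll": -0.36}, {"translation": [0.175, -0.06, 0], "roll": -0.46}, {"translation": [0.215, -0.074, 0], "roll": -0.56}, {"translation": [0.255, -0.088, 0], "roll": -0.66}, {"translation": [0.295, -0.098, 0], "roll": -0.74}, {"translation": [0.335, -0.104, 0], "roll": -0.77}, {"translation": [0.375, -0.11, 0], "roll": -0.8}, {"translation": [0.415, -0.116, 0], "roll": -0.82}, {"translation": [0.455, -0.122, 0], "roll": -0.84}]'

```text
time_s: 6.75
tool_pos: [0.5464, 0.1246, 0.2175]
eef_rot: [-2.085, -2.35, 0.005]
ft_force: [0.3, -0.2, -0.7]
width: 0.656
```

```bash
python3 -c "
from h import *
c=CELL['ltab'].round(4)
go((c[0],c[1],.22,10.9),(c[0],c[1],.08,10.9))"
```

```text
t 6.75 tcp [0.5464 0.1246 0.2175] head 6.84 f [ 0.3 -0.2 -0.7] w 0.656 tilt [-0.002 -0.002 -1.   ]
  -> (np.float64(0.6172), np.float64(0.2326), 0.22, 10.9) T [ 0.0987  0.0832 -0.0029] roll -0.071 d 0.129
  -> (np.float64(0.6172), np.float64(0.2326), 0.08, 10.9) T [0.099  0.0835 0.1371] roll -0.071 d 0.189
```

Call:
send_rows --plan '[{"translation": [0.03, 0.025, 0], "roll": -0.03}, {"translation": [0.06, 0.05, 0], "roll": -0.05}, {"translation": [0.085, 0.072, 0], "roll": -0.07}, {"translation": [0.099, 0.083, 0], "roll": -0.071}, {"translation": [0.099, 0.083, 0], "roll": -0.071}, {"translation": [0.099, 0.083, 0.03], "roll": -0.071}, {"translation": [0.099, 0.083, 0.065], "roll": -0.071}, {"translation": [0.099, 0.083, 0.09], "roll": -0.071}, {"translation": [0.099, 0.083, 0.11], "roll": -0.071}, {"translation": [0.099, 0.083, 0.12], "roll": -0.071}, {"translation": [0.099, 0.083, 0.12], "roll": -0.071}, {"translation": [0.099, 0.083, 0.12], "roll": -0.071}]'

```text
time_s: 7.95
tool_pos: [0.6169, 0.2322, 0.0974]
eef_rot: [-2.001, -2.422, 0.005]
ft_force: [0.1, 0.6, -1.2]
width: 0.655
```

```bash
python3 -c "
from h import *
c=CELL['ltab'].round(4)
go((c[0],c[1],.079,10.9))
p,d=vision.read_camera('scene');cv2.imwrite('pics/s3.png',cv2.resize(p[130:370,240:560,::-1],(800,600)))"
```

```text
t 7.95 tcp [0.6169 0.2322 0.0974] head 10.88 f [ 0.1  0.6 -1.2] w 0.655 tilt [-0.002 -0.002 -1.   ]
  -> (np.float64(0.6172), np.float64(0.2326), 0.079, 10.9) T [0.0004 0.0004 0.0184] roll -0.0 d 0.018
```

View pics/s3.png

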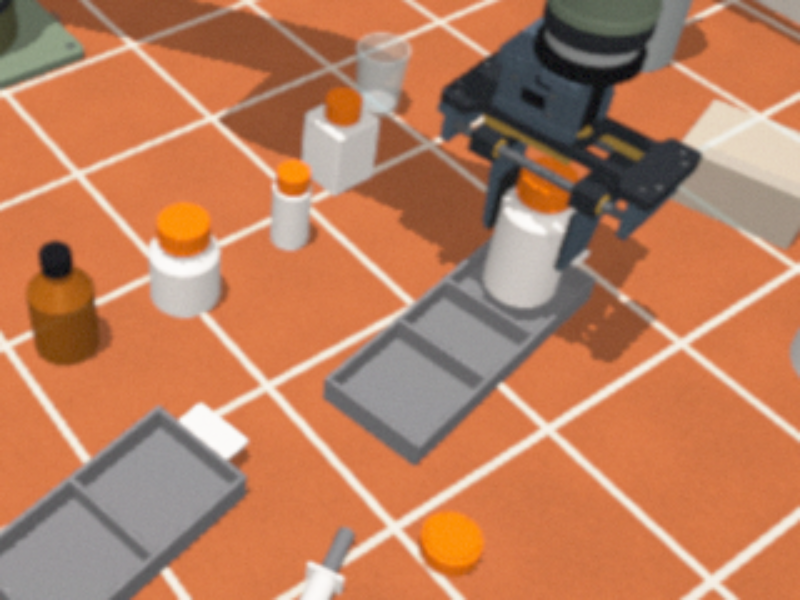

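The bottle is upright above the tab cell, about (525,250) in the enlarged view. I lower it to the floor slowly.

Call:
send_rows --plan '[{"translation": [0, 0, 0.006], "roll": 0}, {"translation": [0, 0, 0.011], "roll": 0}, {"translation": [0, 0, 0.015], "roll": 0}, {"translation": [0, 0, 0.018], "roll": 0}, {"translation": [0, 0, 0.018], "roll": 0}, {"translation": [0, 0, 0.018], "roll": 0}]'

```text
time_s: 8.6
tool_pos: [0.6173, 0.2325, 0.08]
eef_rot: [2.0, 2.422, -0.003]
ft_force: [-0.1, 0.8, -0.1]
width: 0.653
```

Call:
send_rows --plan '[{"translation": [0, 0, 0.001], "roll": 0}, {"translation": [0, 0, 0.001], "roll": 0}, {"translation": [0, 0, 0.001], "roll": 0}]'

```text
time_s: 8.9
tool_pos: [0.6174, 0.2325, 0.0791]
eef_rot: [2.0, 2.422, -0.002]
ft_force: [-0.2, -0.2, -0.6]
width: 0.654
```

Call:
send_rows --plan '[{"translation": [0, 0, 0], "roll": 0}, {"translation": [0, 0, 0], "roll": 0}, {"translation": [0, 0, 0], "roll": 0}, {"translation": [0, 0, 0], "roll": 0}, {"translation": [0, 0, 0], "roll": 0}, {"translation": [0, 0, 0], "roll": 0}, {"translation": [0, 0, 0], "roll": 0}, {"translation": [0, 0, 0], "roll": 0}]' --hand 1

```text
time_s: 9.7
tool_pos: [0.6174, 0.2325, 0.0792]
eef_rot: [2.0, 2.422, -0.002]
ft_force: [-0.1, 0.2, 0.6]
width: 0.999
```

Call:
send_rows --plan '[{"translation": [0, 0, -0.03], "roll": 0}, {"translation": [0, 0, -0.07], "roll": 0}, {"translation": [0, 0, -0.11], "roll": 0}, {"translation": [0, 0, -0.14], "roll": 0}, {"translation": [0, 0, -0.14], "roll": 0}]'

```text
time_s: 10.2
tool_pos: [0.6197, 0.2336, 0.2249]
eef_rot: [1.996, 2.417, 0.012]
ft_force: [0.4, 0.3, -0.2]
width: 1.0
```

```bash
python3 -c "
from h import *
go((.448,.1155,.20,14.5))
p,d=vision.read_camera('scene');cv2.imwrite('pics/s4.png',cv2.resize(p[130:370,240:560,::-1],(800,600)))
print([(x['score'],x['centre']) for x in spot_point('scene','vial')])
i=vision.read_camera('top');w=cloud('top',i[1])
for n,h,c in [('tall',.124,(.617,.2325)),('vial',.08,(.448,.115))]:
  m=(np.hypot(w[...,0]-c[0],w[...,1]-c[1])<.05)&(abs(w[...,2]-h)<.006); print(n,m.sum(),w[m].mean(0) if m.any() else '')
"
```

```text
t 10.2 tcp [0.6197 0.2336 0.2249] head 10.89 f [ 0.4  0.3 -0.2] w 1.0 tilt [ 0.    0.01 -1.  ]
  -> (0.448, 0.1155, 0.2, 14.5) T [-0.0835 -0.1912  0.023 ] roll -0.063 d 0.21
[(0.81, [0.4478, 0.1123, 0.0008])]
tall 93 [0.61962111 0.21472131 0.12453171]
vial 190 [0.44944205 0.11594667 0.08108618]
```

View pics/s4.png

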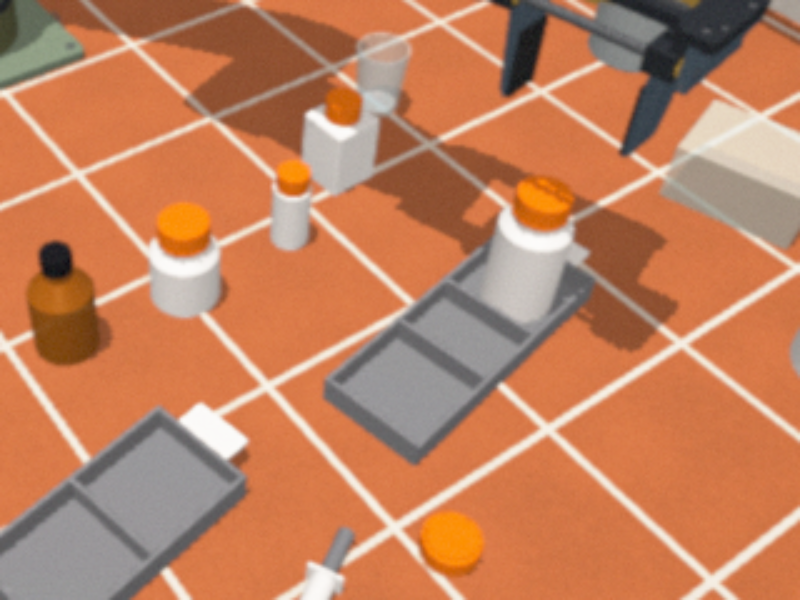

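The tall bottle stands upright in the tab cell at (528,260), released. Next is the vial.

Call:
send_rows --plan '[{"translation": [-0.018, -0.04, 0], "roll": -0.02}, {"translation": [-0.036, -0.082, 0], "roll": -0.04}, {"translation": [-0.054, -0.124, 0.0], "roll": -0.06}, {"translation": [-0.072, -0.166, 0.01], "roll": -0.063}, {"translation": [-0.083, -0.19, 0.023], "roll": -0.063}, {"translation": [-0.083, -0.19, 0.023], "roll": -0.063}, {"translation": [-0.083, -0.19, 0.023], "roll": -0.063}]'

```text
time_s: 11.05
tool_pos: [0.4455, 0.1149, 0.1949]
eef_rot: [-1.923, -2.483, 0.006]
ft_force: [1.2, 0.3, 0.1]
width: 0.999
```

```bash
python3 -c "
from h import *
go((.449,.1157,.054,14.5))
p,d=vision.read_camera('wrist');cv2.imwrite('pics/w5.png',p[:,:,::-1])"
```

```text
t 11.05 tcp [0.4455 0.1149 0.1949] head 14.46 f [1.2 0.3 0.1] w 0.999 tilt [-0.001 -0.004 -1.   ]
  -> (0.449, 0.1157, 0.054, 14.5) T [1.000e-04 4.100e-03 1.409e-01] roll -0.001 d 0.141
```

View pics/w5.png

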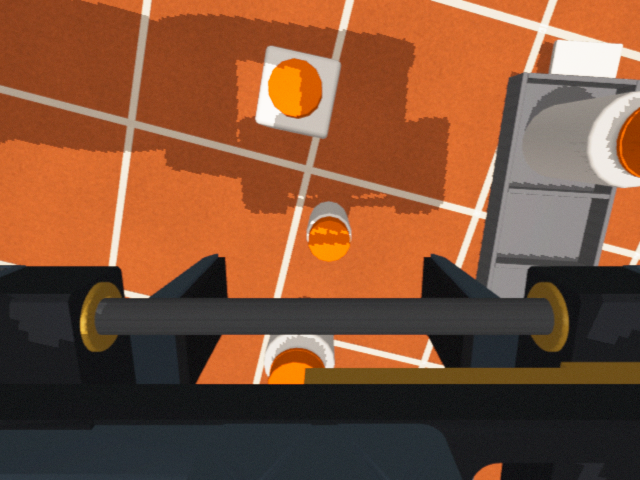

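Call:
send_rows --plan '[{"translation": [0, 0.004, 0.03], "roll": 0}, {"translation": [0, 0.004, 0.07], "roll": 0}, {"translation": [0, 0.004, 0.1], "roll": 0}, {"translation": [0, 0.004, 0.125], "roll": 0}, {"translation": [0, 0.004, 0.138], "roll": 0}, {"translation": [0, 0.004, 0.141], "roll": 0}, {"translation": [0, 0.004, 0.141], "roll": 0}, {"translation": [0, 0.004, 0.141], "roll": 0}]'

```text
time_s: 11.9
tool_pos: [0.4513, 0.1165, 0.055]
eef_rot: [1.923, 2.483, -0.002]
ft_force: [1.3, -0.7, -0.1]
width: 0.999
```

Call:
send_rows --plan '[{"translation": [0, 0, 0], "roll": 0}, {"translation": [0, 0, 0], "roll": 0}, {"translation": [0, 0, 0], "roll": 0}, {"translation": [0, 0, 0], "roll": 0}, {"translation": [0, 0, 0], "roll": 0}, {"translation": [0, 0, 0], "roll": 0}, {"translation": [0, 0, 0], "roll": 0}, {"translation": [0, 0, 0], "roll": 0}, {"translation": [0, 0, 0], "roll": 0}, {"translation": [0, 0, 0], "roll": 0}, {"translation": [0, 0, 0], "roll": 0}]' --hand -1 --grip_force 12

```text
time_s: 13.0
tool_pos: [0.4513, 0.1165, 0.0549]
eef_rot: [1.923, 2.483, -0.002]
ft_force: [0.4, 0.1, -0.1]
width: 0.37
```

Call:
send_rows --plan '[{"translation": [0, 0, -0.02], "roll": 0}, {"translation": [0, 0, -0.05], "roll": 0}, {"translation": [0, 0, -0.09], "roll": 0}, {"translation": [0, 0, -0.13], "roll": 0}, {"translation": [0, 0, -0.14], "roll": 0}, {"translation": [0, 0, -0.14], "roll": 0}]'

```text
time_s: 13.6
tool_pos: [0.4522, 0.1169, 0.1964]
eef_rot: [1.921, 2.481, 0.003]
ft_force: [0.3, -0.4, -0.6]
width: 0.37
```

```bash
python3 -c "
from h import *
go((.6316,.158,.2,10.9))
p,d=vision.read_camera('scene');cv2.imwrite('pics/s6.png',cv2.resize(p[130:370,240:560,::-1],(800,600)))"
```

```text
t 13.6 tcp [0.4522 0.1169 0.1964] head 14.51 f [ 0.3 -0.4 -0.6] w 0.37 tilt [-0.002  0.003 -1.   ]
  -> (0.6316, 0.158, 0.2, 10.9) T [-0.0052  0.184  -0.003 ] roll 0.063 d 0.184
```

View pics/s6.png

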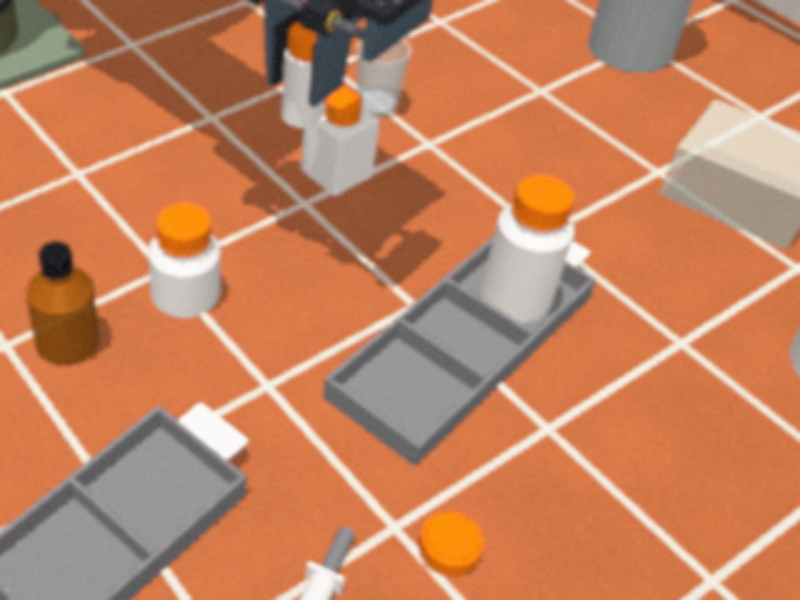

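```bash
python3 -c "
from h import *
i=vision.camera_info('wrist'); C=-R.from_rotvec(i['rvec']).as_matrix().T@i['tvec']; s,M=state(); print(M.T@(C-s['tool_pos']))"
```

```text
[ 0.06668716 -0.0005006  -0.14482275]
```

Call:
send_rows --plan '[{"translation": [-0.001, 0.02, 0], "roll": 0.01}, {"translation": [-0.002, 0.055, 0], "roll": 0.02}, {"translation": [-0.003, 0.095, 0], "roll": 0.04}, {"translation": [-0.004, 0.135, 0], "roll": 0.063}, {"translation": [-0.005, 0.165, 0], "roll": 0.063}, {"translation": [-0.005, 0.182, 0], "roll": 0.063}, {"translation": [-0.005, 0.184, 0], "roll": 0.063}, {"translation": [-0.005, 0.184, 0], "roll": 0.063}]'

```text
time_s: 14.45
tool_pos: [0.6293, 0.1576, 0.1921]
eef_rot: [-1.999, -2.421, 0.008]
ft_force: [-0.4, 0.3, -0.1]
width: 0.371
```

```bash
python3 -c "
from h import *
go((.6316,.158,.08,10.9))
p,d=vision.read_camera('wrist');cv2.imwrite('pics/w7.png',p[:,:,::-1])"
```

```text
t 14.45 tcp [0.6293 0.1576 0.1921] head 10.9 f [-0.4  0.3 -0.1] w 0.371 tilt [-0.002 -0.005 -1.   ]
  -> (0.6316, 0.158, 0.08, 10.9) T [1.000e-04 3.000e-03 1.121e-01] roll 0.0 d 0.112
```

View pics/w7.png

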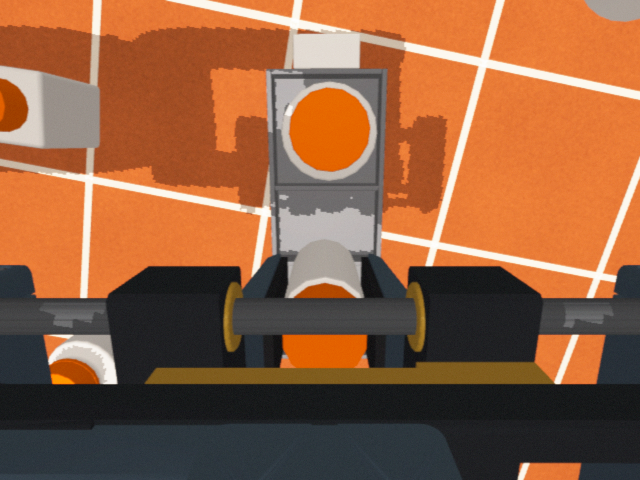

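The tray is square with the jaws, and the vial heads down to the middle cell. The tall cap at (330,128) is clear.

Call:
send_rows --plan '[{"translation": [0, 0.003, 0.02], "roll": 0}, {"translation": [0, 0.003, 0.05], "roll": 0}, {"translation": [0, 0.003, 0.08], "roll": 0}, {"translation": [0, 0.003, 0.1], "roll": 0}, {"translation": [0, 0.003, 0.112], "roll": 0}, {"translation": [0, 0.003, 0.12], "roll": 0}, {"translation": [0, 0.003, 0.12], "roll": 0}, {"translation": [0, 0.003, 0.12], "roll": 0}]'

```text
time_s: 15.3
tool_pos: [0.6319, 0.1579, 0.0739]
eef_rot: [-2.0, -2.422, 0.005]
ft_force: [-0.9, 1.2, -0.7]
width: 0.371
```

```bash
python3 -c "
from h import *
go((.6316,.158,.059,10.9))
p,d=vision.read_camera('scene');cv2.imwrite('pics/s8.png',cv2.resize(p[190:310,340:500,::-1],(800,600)))"
```

```text
t 15.3 tcp [0.6319 0.1579 0.0739] head 10.9 f [-0.9  1.2 -0.7] w 0.371 tilt [-0.002 -0.003 -1.   ]
  -> (0.6316, 0.158, 0.059, 10.9) T [ 0.0002 -0.0002  0.0149] roll 0.0 d 0.015
```

View pics/s8.png

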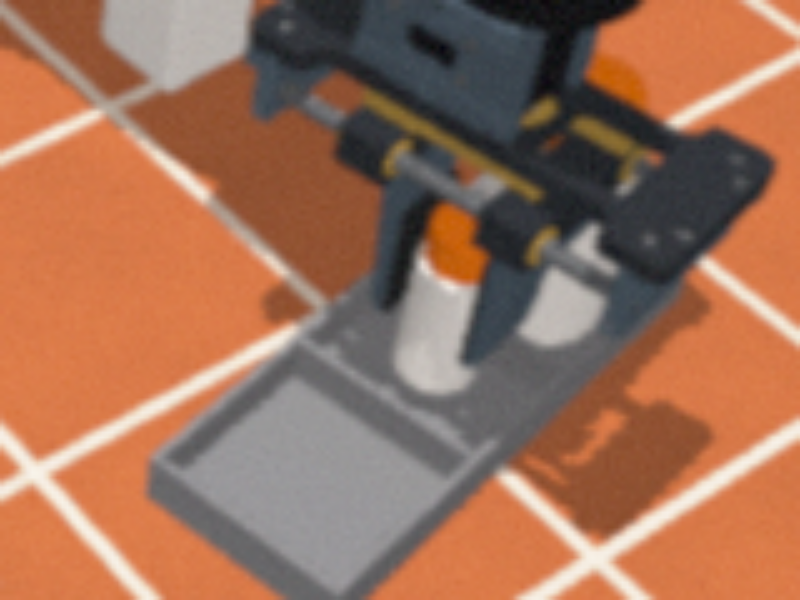

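The vial is entering the middle cell at (435,340), and the gripper is clear of the tall bottle.

Call:
send_rows --plan '[{"translation": [0, 0, 0.005], "roll": 0}, {"translation": [0, 0, 0.009], "roll": 0}, {"translation": [0, 0, 0.012], "roll": 0}, {"translation": [0, 0, 0.015], "roll": 0}, {"translation": [0, 0, 0.015], "roll": 0}, {"translation": [0, 0, 0.016], "roll": 0}, {"translation": [0, 0, 0.016], "roll": 0}]'

```text
time_s: 16.05
tool_pos: [0.6321, 0.158, 0.0587]
eef_rot: [2.0, 2.422, -0.004]
ft_force: [-1.9, 0.1, 5.0]
width: 0.374
```

Call:
send_rows --plan '[{"translation": [0, 0, 0], "roll": 0}, {"translation": [0, 0, 0], "roll": 0}, {"translation": [0, 0, 0], "roll": 0}, {"translation": [0, 0, 0], "roll": 0}, {"translation": [0, 0, 0], "roll": 0}, {"translation": [0, 0, 0], "roll": 0}]' --hand 0.7

```text
time_s: 16.65
tool_pos: [0.6321, 0.1579, 0.0586]
eef_rot: [2.0, 2.422, -0.004]
ft_force: [-0.5, -0.5, -0.8]
width: 0.844
```

Call:
send_rows --plan '[{"translation": [0, 0, -0.03], "roll": 0}, {"translation": [0, 0, -0.07], "roll": 0}, {"translation": [0, 0, -0.11], "roll": 0}, {"translation": [0, 0, -0.14], "roll": 0}, {"translation": [0, 0, -0.14], "roll": 0}]' --hand 1

```text
time_s: 17.15
tool_pos: [0.6349, 0.1589, 0.2043]
eef_rot: [1.996, 2.417, 0.009]
ft_force: [1.0, 0.7, 0.2]
width: 0.999
```

```bash
python3 -c "
from h import *
go((.5,0,.2,0),(.409,-.22,.2,-28.3))
p,d=vision.read_camera('scene');cv2.imwrite('pics/s9.png',cv2.resize(p[130:370,240:560,::-1],(800,600)))
"
```

```text
t 17.15 tcp [0.6349 0.1589 0.2043] head 10.9 f [1.  0.7 0.2] w 0.999 tilt [-0.001  0.009 -1.   ]
  -> (0.5, 0, 0.2, 0) T [-0.1305 -0.1625  0.003 ] roll 0.19 d 0.208
  -> (0.409, -0.22, 0.2, -28.3) T [-0.3293 -0.2935  0.0021] roll 0.684 d 0.441
```

View pics/s9.png

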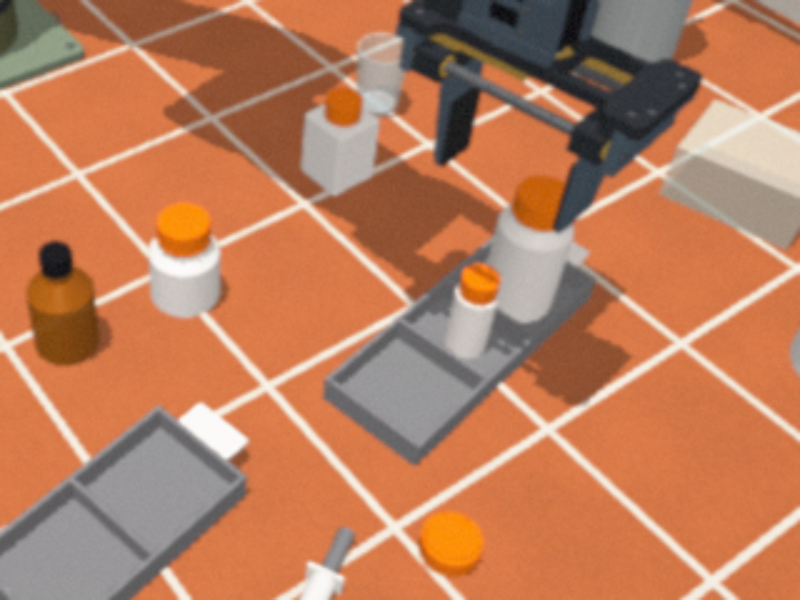

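The vial stands upright in the middle cell at (470,315). Next is the jar.

Call:
send_rows --plan '[{"translation": [-0.03, -0.036, 0], "roll": 0.05}, {"translation": [-0.062, -0.074, 0], "roll": 0.1}, {"translation": [-0.094, -0.112, 0], "roll": 0.15}, {"translation": [-0.13, -0.15, 0], "roll": 0.22}, {"translation": [-0.165, -0.18, 0], "roll": 0.3}, {"translation": [-0.205, -0.21, 0], "roll": 0.39}, {"translation": [-0.245, -0.237, 0], "roll": 0.48}, {"translation": [-0.285, -0.264, 0], "roll": 0.58}, {"translation": [-0.315, -0.284, 0], "roll": 0.66}, {"translation": [-0.329, -0.293, 0], "roll": 0.684}, {"translation": [-0.329, -0.293, 0], "roll": 0.684}, {"translation": [-0.329, -0.293, 0], "roll": 0.684}]'

```text
time_s: 18.4
tool_pos: [0.4075, -0.2195, 0.1997]
eef_rot: [2.697, 1.61, 0.003]
ft_force: [0.0, 0.3, 0.1]
width: 1.006
```

```bash
python3 -c "
from h import *
go((.4087,-.2197,.056,-28.3))
p,d=vision.read_camera('wrist');cv2.imwrite('pics/w10.png',p[:,:,::-1])"
```

```text
t 18.4 tcp [ 0.4075 -0.2195  0.1997] head -28.32 f [0.  0.3 0.1] w 1.006 tilt [ 0.002  0.001 -1.   ]
  -> (0.4087, -0.2197, 0.056, -28.3) T [1.000e-04 1.000e-03 1.437e-01] roll -0.0 d 0.144
```

View pics/w10.png

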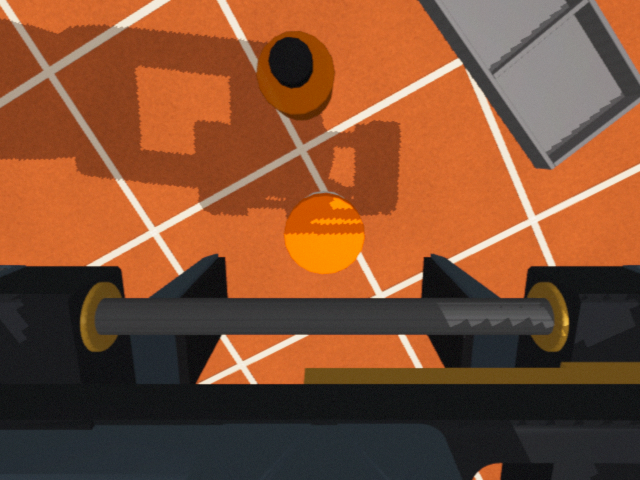

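The jar lid at (325,235) is centred between the jaws.

Call:
send_rows --plan '[{"translation": [0, 0, 0.03], "roll": 0}, {"translation": [0, 0, 0.07], "roll": 0}, {"translation": [0, 0, 0.1], "roll": 0}, {"translation": [0, 0, 0.125], "roll": 0}, {"translation": [0, 0, 0.138], "roll": 0}, {"translation": [0, 0, 0.144], "roll": 0}, {"translation": [0, 0, 0.144], "roll": 0}, {"translation": [0, 0, 0.144], "roll": 0}]'

```text
time_s: 19.25
tool_pos: [0.4088, -0.2188, 0.0565]
eef_rot: [2.694, 1.613, 0.005]
ft_force: [-0.1, -1.1, -0.2]
width: 0.995
```

Call:
send_rows --plan '[{"translation": [0, 0, 0], "roll": 0}, {"translation": [0, 0, 0], "roll": 0}, {"translation": [0, 0, 0], "roll": 0}, {"translation": [0, 0, 0], "roll": 0}, {"translation": [0, 0, 0], "roll": 0}, {"translation": [0, 0, 0], "roll": 0}, {"translation": [0, 0, 0], "roll": 0}, {"translation": [0, 0, 0], "roll": 0}, {"translation": [0, 0, 0], "roll": 0}]' --hand -1 --grip_force 20

```text
time_s: 20.15
tool_pos: [0.4089, -0.2188, 0.0567]
eef_rot: [2.694, 1.612, 0.005]
ft_force: [-1.4, 0.7, 5.5]
width: 0.676
```

Call:
send_rows --plan '[{"translation": [0, 0, -0.02], "roll": 0}, {"translation": [0, 0, -0.05], "roll": 0}, {"translation": [0, 0, -0.09], "roll": 0}, {"translation": [0, 0, -0.13], "roll": 0}, {"translation": [0, 0, -0.145], "roll": 0}, {"translation": [0, 0, -0.145], "roll": 0}]'

```text
time_s: 20.75
tool_pos: [0.4096, -0.2196, 0.2038]
eef_rot: [2.69, 1.61, 0.009]
ft_force: [0.4, 0.7, -1.2]
width: 0.673
```

```bash
python3 -c "
from h import *
go((.646,.0834,.2,10.9))
p,d=vision.read_camera('scene');cv2.imwrite('pics/s11.png',p[:,:,::-1])"
```

```text
t 20.75 tcp [ 0.4096 -0.2196  0.2038] head -28.2 f [ 0.4  0.7 -1.2] w 0.673 tilt [ 0.002  0.009 -1.   ]
  -> (0.646, 0.0834, 0.2, 10.9) T [0.3787 0.0652 0.0049] roll -0.682 d 0.384
```

View pics/s11.png

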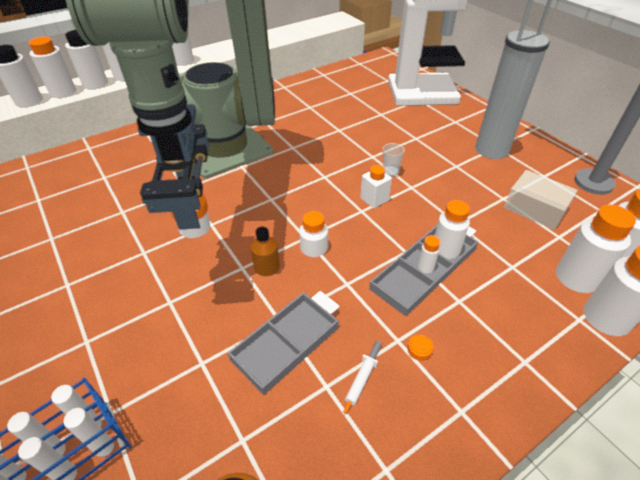

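Call:
send_rows --plan '[{"translation": [0.02, 0.003, 0], "roll": -0.04}, {"translation": [0.055, 0.009, 0], "roll": -0.1}, {"translation": [0.095, 0.016, 0], "roll": -0.18}, {"translation": [0.135, 0.023, 0], "roll": -0.26}, {"translation": [0.175, 0.03, 0], "roll": -0.34}, {"translation": [0.215, 0.037, 0], "roll": -0.42}, {"translation": [0.255, 0.044, 0], "roll": -0.5}, {"translation": [0.295, 0.051, 0], "roll": -0.58}, {"translation": [0.335, 0.058, 0], "roll": -0.64}, {"translation": [0.365, 0.063, 0], "roll": -0.682}, {"translation": [0.379, 0.065, 0.005], "roll": -0.682}, {"translation": [0.379, 0.065, 0.005], "roll": -0.682}]'

```text
time_s: 22.0
tool_pos: [0.6442, 0.0853, 0.1944]
eef_rot: [1.999, 2.423, -0.002]
ft_force: [-1.1, -0.2, -0.9]
width: 0.675
```

```bash
python3 -c "
from h import *
go((.646,.0834,.08,10.9))"
```

```text
t 22.0 tcp [0.6442 0.0853 0.1944] head 10.94 f [-1.1 -0.2 -0.9] w 0.675 tilt [-0.001 -0.001 -1.   ]
  -> (0.646, 0.0834, 0.08, 10.9) T [-0.0021  0.0015  0.1144] roll 0.001 d 0.114
```

Call:
send_rows --plan '[{"translation": [-0.002, 0.001, 0.02], "roll": 0}, {"translation": [-0.002, 0.001, 0.05], "roll": 0}, {"translation": [-0.002, 0.001, 0.08], "roll": 0}, {"translation": [-0.002, 0.001, 0.1], "roll": 0}, {"translation": [-0.002, 0.001, 0.114], "roll": 0}, {"translation": [-0.002, 0.001, 0.12], "roll": 0}, {"translation": [-0.002, 0.001, 0.12], "roll": 0}, {"translation": [-0.002, 0.001, 0.12], "roll": 0}]'

```text
time_s: 22.8
tool_pos: [0.646, 0.0831, 0.0754]
eef_rot: [1.999, 2.421, -0.0]
ft_force: [1.0, 1.2, -0.6]
width: 0.673
```

```bash
python3 -c "
from h import *
go((.646,.0834,.0607,10.9))
p,d=vision.read_camera('scene');cv2.imwrite('pics/s12.png',cv2.resize(p[190:310,340:500,::-1],(800,600)))"
```

```text
t 22.8 tcp [0.646  0.0831 0.0754] head 10.91 f [ 1.   1.2 -0.6] w 0.673 tilt [-0.001  0.001 -1.   ]
  -> (0.646, 0.0834, 0.0607, 10.9) T [0.0003 0.     0.0147] roll 0.0 d 0.015
```

View pics/s12.png

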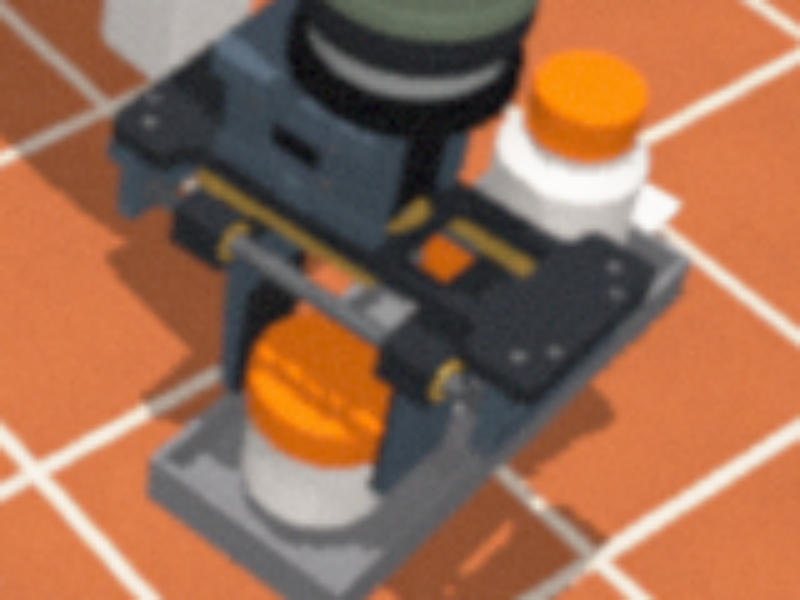

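The jar at (315,420) is inside the far cell, upright. I set it down.

Call:
send_rows --plan '[{"translation": [0, 0, 0.005], "roll": 0}, {"translation": [0, 0, 0.009], "roll": 0}, {"translation": [0, 0, 0.012], "roll": 0}, {"translation": [0, 0, 0.015], "roll": 0}, {"translation": [0, 0, 0.015], "roll": 0}, {"translation": [0, 0, 0.016], "roll": 0}, {"translation": [0, 0, 0.016], "roll": 0}]'

```text
time_s: 23.55
tool_pos: [0.6462, 0.0831, 0.0607]
eef_rot: [1.998, 2.421, 0.0]
ft_force: [-2.1, -1.3, 6.1]
width: 0.673
```

Call:
send_rows --plan '[{"translation": [0, 0, 0], "roll": 0}, {"translation": [0, 0, 0], "roll": 0}, {"translation": [0, 0, 0], "roll": 0}, {"translation": [0, 0, 0], "roll": 0}, {"translation": [0, 0, 0], "roll": 0}, {"translation": [0, 0, 0], "roll": 0}, {"translation": [0, 0, 0], "roll": 0}]' --hand 1

```text
time_s: 24.25
tool_pos: [0.6462, 0.0831, 0.0606]
eef_rot: [1.998, 2.421, 0.0]
ft_force: [-0.5, -0.3, 0.5]
width: 0.996
```

Call:
send_rows --plan '[{"translation": [0, 0, -0.03], "roll": 0}, {"translation": [0, 0, -0.07], "roll": 0}, {"translation": [0, 0, -0.11], "roll": 0}, {"translation": [0, 0, -0.14], "roll": 0}, {"translation": [0, 0, -0.16], "roll": 0}, {"translation": [0, 0, -0.16], "roll": 0}]'

```text
time_s: 24.85
tool_pos: [0.6475, 0.0835, 0.2244]
eef_rot: [1.995, 2.417, 0.009]
ft_force: [0.1, 0.2, 0.1]
width: 1.0
```

```bash
python3 -c "
from h import *
go((.404,.2065,.2,1.8))
p,d=vision.read_camera('scene');cv2.imwrite('pics/s13.png',cv2.resize(p[130:370,240:560,::-1],(800,600)))
p,d=vision.read_camera('top'); w=cloud('top',d)
c=(.403,.206)
m=(np.hypot(w[...,0]-c[0],w[...,1]-c[1])<.05)&(abs(w[...,2]-.07)<.005)
print('square top',cv2.minAreaRect(w[m][:,:2].astype(np.float32)*1000),m.sum())
"
```

```text
t 24.85 tcp [0.6475 0.0835 0.2244] head 10.93 f [0.1 0.2 0.1] w 1.0 tilt [-0.002  0.009 -1.   ]
  -> (0.404, 0.2065, 0.2, 1.8) T [ 0.167 -0.216  0.022] roll 0.159 d 0.274
square top ((0.0, 0.0), (0.0, 0.0), 0.0) 0
```

View pics/s13.png

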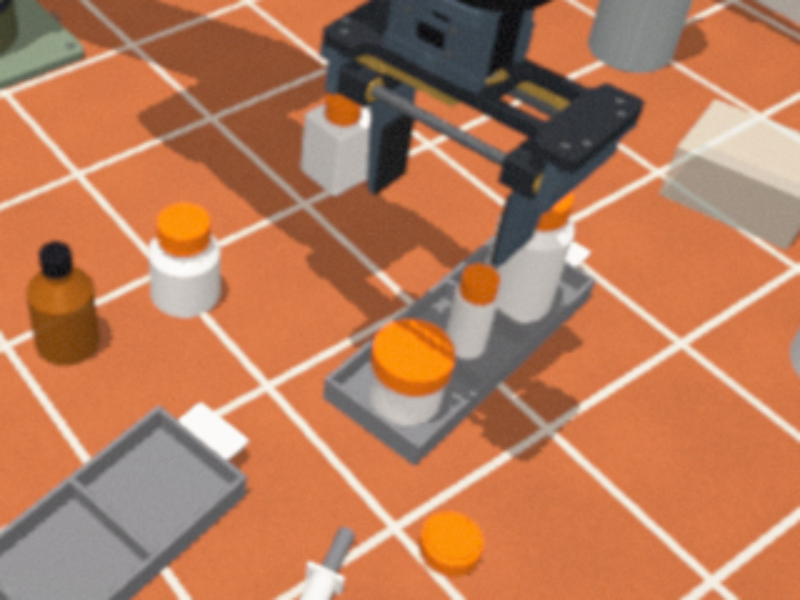

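All three pieces in the long carrier stand upright, with the jar at (412,370). Next is the square bottle, whose yaw I'll check with the wrist camera.

Call:
send_rows --plan '[{"translation": [0.025, -0.03, 0], "roll": 0.03}, {"translation": [0.05, -0.065, 0], "roll": 0.06}, {"translation": [0.078, -0.101, 0], "roll": 0.09}, {"translation": [0.106, -0.137, 0], "roll": 0.12}, {"translation": [0.134, -0.173, 0.01], "roll": 0.15}, {"translation": [0.158, -0.204, 0.022], "roll": 0.159}, {"translation": [0.167, -0.216, 0.022], "roll": 0.159}, {"translation": [0.167, -0.216, 0.022], "roll": 0.159}, {"translation": [0.167, -0.216, 0.022], "roll": 0.159}]'

```text
time_s: 25.85
tool_pos: [0.4029, 0.2063, 0.1974]
eef_rot: [2.183, 2.255, 0.0]
ft_force: [0.8, 0.4, -0.7]
width: 1.0
```

```bash
python3 -c "
from h import *
go((.404,.2065,.054,1.8))
i=vision.camera_info('wrist')
p,d=vision.read_camera('wrist');cv2.imwrite('pics/w14.png',p[:,:,::-1])
w=cloud('wrist',d,i);c=(.403,.206)
for h,t in ((.07,.003),(.09,.003)):
  m=(np.hypot(w[...,0]-c[0],w[...,1]-c[1])<.05)&(abs(w[...,2]-h)<t)
  if m.any(): print(h,cv2.minAreaRect(w[m][:,:2].astype(np.float32)*1000),m.sum(),np.median(w[m][:,2]))
"
```

```text
t 25.85 tcp [0.4029 0.2063 0.1974] head 1.85 f [ 0.8  0.4 -0.7] w 1.0 tilt [-0.002  0.002 -1.   ]
  -> (0.404, 0.2065, 0.054, 1.8) T [0.0005 0.0008 0.1434] roll 0.001 d 0.143
0.07 ((401.2567138671875, 207.41714477539062), (49.330718994140625, 49.9588623046875), 2.9775314331054688) 2367 0.06901625376193486
0.09 ((401.6349182128906, 207.41848754882812), (33.15354919433594, 33.02830505371094), 55.91859436035156) 1834 0.08908848985450205
```

View pics/w14.png

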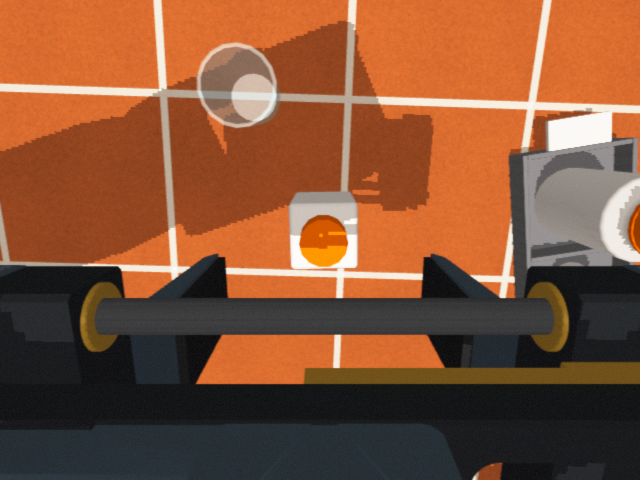

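The bottle's yaw is about 2.5° and it's centred between the jaws. I descend and grip.

Call:
send_rows --plan '[{"translation": [0.001, 0, 0.03], "roll": -0.01}, {"translation": [0.001, 0, 0.07], "roll": -0.01}, {"translation": [0.001, 0, 0.1], "roll": -0.01}, {"translation": [0.001, 0, 0.125], "roll": -0.01}, {"translation": [0.001, 0, 0.138], "roll": -0.01}, {"translation": [0.001, 0, 0.143], "roll": -0.01}, {"translation": [0.001, 0, 0.143], "roll": -0.01}, {"translation": [0.001, 0, 0.143], "roll": -0.01}]'

```text
time_s: 26.7
tool_pos: [0.4049, 0.207, 0.0551]
eef_rot: [2.173, 2.264, 0.003]
ft_force: [-0.1, -0.2, 0.0]
width: 1.0
```

Call:
send_rows --plan '[{"translation": [0, 0, 0], "roll": 0}, {"translation": [0, 0, 0], "roll": 0}, {"translation": [0, 0, 0], "roll": 0}, {"translation": [0, 0, 0], "roll": 0}, {"translation": [0, 0, 0], "roll": 0}, {"translation": [0, 0, 0], "roll": 0}, {"translation": [0, 0, 0], "roll": 0}, {"translation": [0, 0, 0], "roll": 0}, {"translation": [0, 0, 0], "roll": 0}, {"translation": [0, 0, 0], "roll": 0}]' --hand -1 --grip_force 20

```text
time_s: 27.7
tool_pos: [0.4046, 0.207, 0.0552]
eef_rot: [2.174, 2.264, 0.003]
ft_force: [-2.2, 0.4, 4.4]
width: 0.547
```

Call:
send_rows --plan '[{"translation": [0, 0, -0.02], "roll": 0}, {"translation": [0, 0, -0.05], "roll": 0}, {"translation": [0, 0, -0.09], "roll": 0}, {"translation": [0, 0, -0.13], "roll": 0}, {"translation": [0, 0, -0.16], "roll": 0}, {"translation": [0, 0, -0.16], "roll": 0}]'

```text
time_s: 28.3
tool_pos: [0.4067, 0.2083, 0.2191]
eef_rot: [2.171, 2.261, 0.018]
ft_force: [0.1, -0.1, -0.1]
width: 0.55
```

```bash
python3 -c "
from h import *
go((.614,-.1269,.2,11.7))
p,d=vision.read_camera('scene');cv2.imwrite('pics/s15.png',p[:,:,::-1])"
```

```text
t 28.3 tcp [0.4067 0.2083 0.2191] head 2.32 f [ 0.1 -0.1 -0.1] w 0.55 tilt [ 0.003  0.013 -1.   ]
  -> (0.614, -0.1269, 0.2, 11.7) T [-0.3434  0.1933  0.0207] roll -0.164 d 0.395
```

View pics/s15.png

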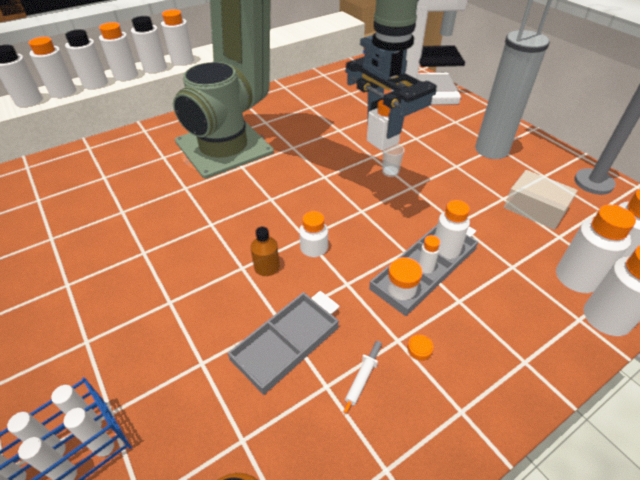

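Square bottle held (50 mm). I carry it to the short carrier's tab cell.

Call:
send_rows --plan '[{"translation": [-0.018, 0.01, 0], "roll": -0.01}, {"translation": [-0.05, 0.028, 0], "roll": -0.03}, {"translation": [-0.085, 0.048, 0], "roll": -0.05}, {"translation": [-0.12, 0.068, 0], "roll": -0.07}, {"translation": [-0.155, 0.088, 0], "roll": -0.09}, {"translation": [-0.19, 0.107, 0], "roll": -0.1}, {"translation": [-0.225, 0.127, 0], "roll": -0.12}, {"translation": [-0.26, 0.147, 0], "roll": -0.14}, {"translation": [-0.295, 0.166, 0.01], "roll": -0.164}, {"translation": [-0.325, 0.183, 0.02], "roll": -0.164}, {"translation": [-0.343, 0.193, 0.02], "roll": -0.164}, {"translation": [-0.343, 0.193, 0.02], "roll": -0.164}]'

```text
time_s: 29.55
tool_pos: [0.6122, -0.1296, 0.1944]
eef_rot: [1.985, 2.432, 0.005]
ft_force: [-0.7, -0.3, -1.0]
width: 0.548
```

```bash
python3 -c "
from h import *
go((.614,-.1269,.072,11.7))
p,d=vision.read_camera('wrist');cv2.imwrite('pics/w16.png',p[:,:,::-1])"
```

```text
t 29.55 tcp [ 0.6122 -0.1296  0.1944] head 11.56 f [-0.7 -0.3 -1. ] w 0.548 tilt [ 0.     0.004 -1.   ]
  -> (0.614, -0.1269, 0.072, 11.7) T [0.0022 0.0018 0.1224] roll -0.002 d 0.122
```

View pics/w16.png

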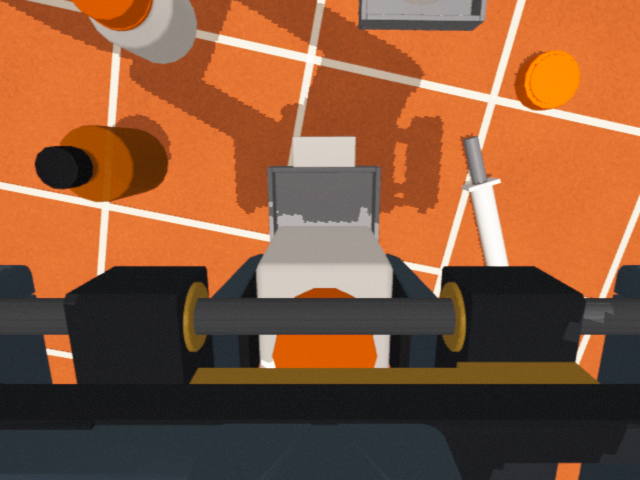

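Call:
send_rows --plan '[{"translation": [0.002, 0.001, 0.02], "roll": 0}, {"translation": [0.002, 0.001, 0.05], "roll": 0}, {"translation": [0.002, 0.001, 0.08], "roll": 0}, {"translation": [0.002, 0.001, 0.1], "roll": 0}, {"translation": [0.002, 0.001, 0.114], "roll": 0}, {"translation": [0.002, 0.001, 0.12], "roll": 0}, {"translation": [0.002, 0.001, 0.12], "roll": 0}, {"translation": [0.002, 0.001, 0.12], "roll": 0}]'

```text
time_s: 30.4
tool_pos: [0.613, -0.1255, 0.076]
eef_rot: [1.983, 2.433, 0.007]
ft_force: [-0.3, 0.2, -0.7]
width: 0.549
```

```bash
python3 -c "
from h import *
go((.614,-.1269,.0588,11.7))
p,d=vision.read_camera('scene');cv2.imwrite('pics/s17.png',cv2.resize(p[270:390,220:380,::-1],(800,600)))"
```

```text
t 30.4 tcp [ 0.613  -0.1255  0.076 ] head 11.63 f [-0.3  0.2 -0.7] w 0.549 tilt [ 0.001  0.006 -1.   ]
  -> (0.614, -0.1269, 0.0588, 11.7) T [-0.0016  0.0006  0.0172] roll -0.001 d 0.017
```

View pics/s17.png

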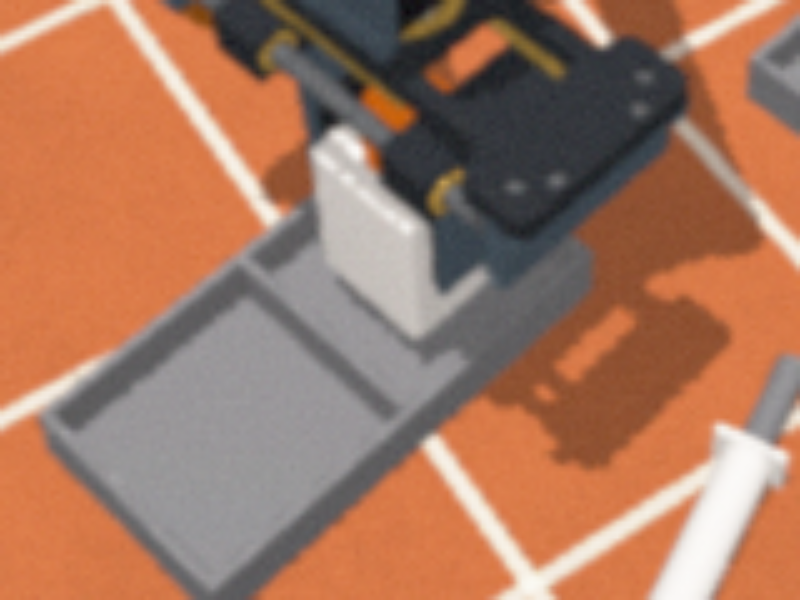

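The square bottle is inside the tab cell, clear of the divider at (320,340). I set it down.

Call:
send_rows --plan '[{"translation": [-0.001, 0, 0.005], "roll": 0}, {"translation": [-0.001, 0, 0.01], "roll": 0}, {"translation": [-0.001, 0, 0.014], "roll": 0}, {"translation": [-0.001, 0, 0.017], "roll": 0}, {"translation": [-0.001, 0, 0.018], "roll": 0}, {"translation": [-0.001, 0, 0.018], "roll": 0}, {"translation": [-0.001, 0, 0.018], "roll": 0}]'

```text
time_s: 31.15
tool_pos: [0.6132, -0.1265, 0.0592]
eef_rot: [1.983, 2.432, 0.007]
ft_force: [-2.2, 1.0, 6.9]
width: 0.547
```

Call:
send_rows --plan '[{"translation": [0, 0, 0], "roll": 0}, {"translation": [0, 0, 0], "roll": 0}, {"translation": [0, 0, 0], "roll": 0}, {"translation": [0, 0, 0], "roll": 0}, {"translation": [0, 0, 0], "roll": 0}, {"translation": [0, 0, 0], "roll": 0}, {"translation": [0, 0, 0], "roll": 0}, {"translation": [0, 0, 0], "roll": 0}]' --hand 1

```text
time_s: 31.95
tool_pos: [0.6133, -0.1265, 0.0592]
eef_rot: [1.983, 2.432, 0.008]
ft_force: [-0.5, -0.8, -0.2]
width: 0.995
```

Call:
send_rows --plan '[{"translation": [0, 0, -0.03], "roll": 0}, {"translation": [0, 0, -0.07], "roll": 0}, {"translation": [0, 0, -0.11], "roll": 0}, {"translation": [0, 0, -0.14], "roll": 0}, {"translation": [0, 0, -0.15], "roll": 0}, {"translation": [0, 0, -0.15], "roll": 0}]'

```text
time_s: 32.55
tool_pos: [0.6129, -0.1269, 0.2104]
eef_rot: [1.981, 2.431, 0.009]
ft_force: [-0.4, -0.2, -0.5]
width: 0.999
```

```bash
python3 -c "
from h import *
go((.446,-.1093,.2,-13.8))
p,d=vision.read_camera('scene');cv2.imwrite('pics/s18.png',cv2.resize(p[190:390,200:440,::-1],(720,600)))"
```

```text
t 32.55 tcp [ 0.6129 -0.1269  0.2104] head 11.62 f [-0.4 -0.2 -0.5] w 0.999 tilt [-0.001  0.008 -1.   ]
  -> (0.446, -0.1093, 0.2, -13.8) T [ 0.0509 -0.16    0.009 ] roll 0.444 d 0.168
```

View pics/s18.png

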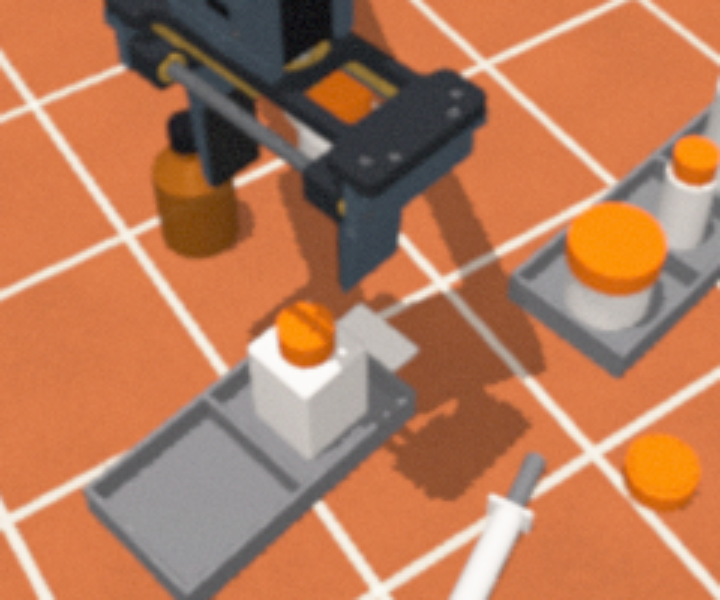

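The square bottle stands in the tab cell at (308,380). Last is the necked bottle.

Call:
send_rows --plan '[{"translation": [0.01, -0.03, 0], "roll": 0.08}, {"translation": [0.021, -0.065, 0], "roll": 0.18}, {"translation": [0.032, -0.1, 0], "roll": 0.28}, {"translation": [0.043, -0.135, 0], "roll": 0.38}, {"translation": [0.051, -0.16, 0], "roll": 0.444}, {"translation": [0.051, -0.16, 0], "roll": 0.444}, {"translation": [0.051, -0.16, 0], "roll": 0.444}]'

```text
time_s: 33.3
tool_pos: [0.4444, -0.1088, 0.2064]
eef_rot: [-2.472, -1.938, -0.006]
ft_force: [0.4, -0.1, -0.5]
width: 1.0
```

```bash
python3 -c "
from h import *
go((.446,-.1093,.058,-13.8))
i=vision.camera_info('wrist')
p,d=vision.read_camera('wrist');cv2.imwrite('pics/w19.png',p[:,:,::-1])
w=cloud('wrist',d,i);m=(np.hypot(w[...,0]-.446,w[...,1]+.109)<.05)&(abs(w[...,2]-.105)<.004)
print(cv2.minAreaRect(w[m][:,:2].astype(np.float32)*1000),m.sum())"
```

```text
t 33.3 tcp [ 0.4444 -0.1088  0.2064] head -13.8 f [ 0.4 -0.1 -0.5] w 1.0 tilt [ 0.003  0.002 -1.   ]
  -> (0.446, -0.1093, 0.058, -13.8) T [-0.0005  0.0014  0.1484] roll 0.0 d 0.148
((443.231689453125, -109.81107330322266), (25.297412872314453, 24.74639320373535), 77.34088134765625) 1123
```

View pics/w19.png

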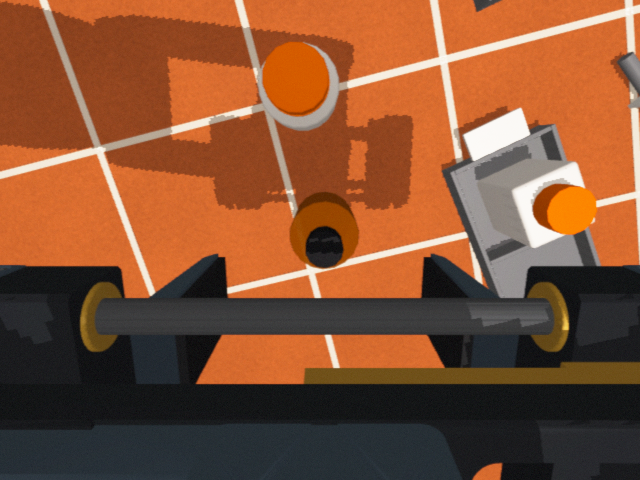

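The black cap at (325,245) is centred between the jaws.

Call:
send_rows --plan '[{"translation": [0, 0, 0.03], "roll": 0}, {"translation": [0, 0, 0.07], "roll": 0}, {"translation": [0, 0, 0.1], "roll": 0}, {"translation": [0, 0, 0.125], "roll": 0}, {"translation": [0, 0, 0.14], "roll": 0}, {"translation": [0, 0, 0.147], "roll": 0}, {"translation": [0, 0, 0.147], "roll": 0}, {"translation": [0, 0, 0.147], "roll": 0}]'

```text
time_s: 34.15
tool_pos: [0.4465, -0.1088, 0.0598]
eef_rot: [2.471, 1.938, 0.007]
ft_force: [0.1, 0.7, -1.2]
width: 0.998
```

Call:
send_rows --plan '[{"translation": [0, 0, 0], "roll": 0}, {"translation": [0, 0, 0], "roll": 0}, {"translation": [0, 0, 0], "roll": 0}, {"translation": [0, 0, 0], "roll": 0}, {"translation": [0, 0, 0], "roll": 0}, {"translation": [0, 0, 0], "roll": 0}, {"translation": [0, 0, 0], "roll": 0}, {"translation": [0, 0, 0], "roll": 0}, {"translation": [0, 0, 0], "roll": 0}, {"translation": [0, 0, 0], "roll": 0}]' --hand -1 --grip_force 28

```text
time_s: 35.15
tool_pos: [0.446, -0.1087, 0.06]
eef_rot: [2.472, 1.939, 0.006]
ft_force: [-3.1, 0.2, 5.9]
width: 0.588
```

Call:
send_rows --plan '[{"translation": [0, 0, -0.02], "roll": 0}, {"translation": [0, 0, -0.05], "roll": 0}, {"translation": [0, 0, -0.09], "roll": 0}, {"translation": [0, 0, -0.12], "roll": 0}, {"translation": [0, 0, -0.14], "roll": 0}, {"translation": [0, 0, -0.14], "roll": 0}]'

```text
time_s: 35.75
tool_pos: [0.4476, -0.1095, 0.2023]
eef_rot: [2.467, 1.935, 0.013]
ft_force: [0.1, 1.1, -1.4]
width: 0.584
```

```bash
python3 -c "
from h import *
go((.6318,-.2131,.2,11.7))
p,d=vision.read_camera('scene');cv2.imwrite('pics/s20.png',p[:,:,::-1])"
```

```text
t 35.75 tcp [ 0.4476 -0.1095  0.2023] head -13.77 f [ 0.1  1.1 -1.4] w 0.584 tilt [ 0.003  0.01  -1.   ]
  -> (0.6318, -0.2131, 0.2, 11.7) T [-0.0568  0.2035  0.0041] roll -0.445 d 0.211
```

View pics/s20.png

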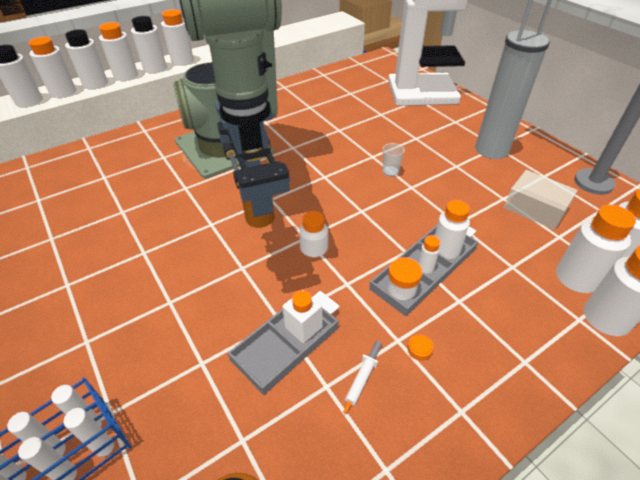

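Call:
send_rows --plan '[{"translation": [-0.006, 0.02, 0], "roll": -0.04}, {"translation": [-0.016, 0.055, 0], "roll": -0.12}, {"translation": [-0.026, 0.092, 0], "roll": -0.2}, {"translation": [-0.036, 0.13, 0], "roll": -0.28}, {"translation": [-0.046, 0.165, 0], "roll": -0.37}, {"translation": [-0.055, 0.195, 0], "roll": -0.445}, {"translation": [-0.057, 0.203, 0], "roll": -0.445}, {"translation": [-0.057, 0.203, 0], "roll": -0.445}, {"translation": [-0.057, 0.203, 0], "roll": -0.445}]'

```text
time_s: 36.7
tool_pos: [0.6286, -0.2122, 0.1995]
eef_rot: [-1.983, -2.436, -0.006]
ft_force: [-0.1, 0.2, -1.7]
width: 0.584
```

```bash
python3 -c "
from h import *
go((.6318,-.2131,.079,11.7))
p,d=vision.read_camera('wrist');cv2.imwrite('pics/w21.png',p[:,:,::-1])"
```

```text
t 36.7 tcp [ 0.6286 -0.2122  0.1995] head 11.7 f [-0.1  0.2 -1.7] w 0.584 tilt [ 0.003  0.003 -1.   ]
  -> (0.6318, -0.2131, 0.079, 11.7) T [-0.0018  0.0027  0.1205] roll -0.0 d 0.121
```

View pics/w21.png

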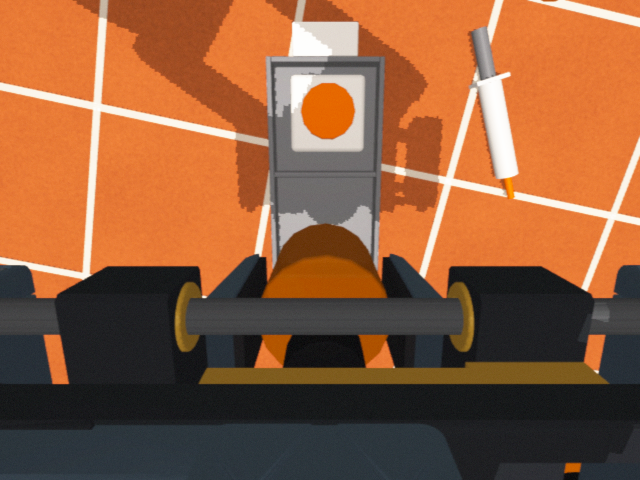

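The bottle is lined up over the other cell, with the square bottle clear at (327,110). I descend.

Call:
send_rows --plan '[{"translation": [-0.002, 0.002, 0.02], "roll": 0}, {"translation": [-0.002, 0.002, 0.05], "roll": 0}, {"translation": [-0.002, 0.002, 0.08], "roll": 0}, {"translation": [-0.002, 0.002, 0.1], "roll": 0}, {"translation": [-0.002, 0.002, 0.114], "roll": 0}, {"translation": [-0.002, 0.002, 0.12], "roll": 0}, {"translation": [-0.002, 0.002, 0.12], "roll": 0}, {"translation": [-0.002, 0.002, 0.12], "roll": 0}]'

```text
time_s: 37.55
tool_pos: [0.6319, -0.2135, 0.0814]
eef_rot: [1.981, 2.434, 0.007]
ft_force: [-0.4, -0.3, -2.0]
width: 0.585
```

```bash
python3 -c "
from h import *
go((.6318,-.2131,.064,11.7))
p,d=vision.read_camera('scene');cv2.imwrite('pics/s22.png',cv2.resize(p[270:390,220:380,::-1],(800,600)))"
```

```text
t 37.55 tcp [ 0.6319 -0.2135  0.0814] head 11.72 f [-0.4 -0.3 -2. ] w 0.585 tilt [ 0.001  0.005 -1.   ]
  -> (0.6318, -0.2131, 0.064, 11.7) T [ 0.0004 -0.0001  0.0174] roll 0.0 d 0.017
```

View pics/s22.png

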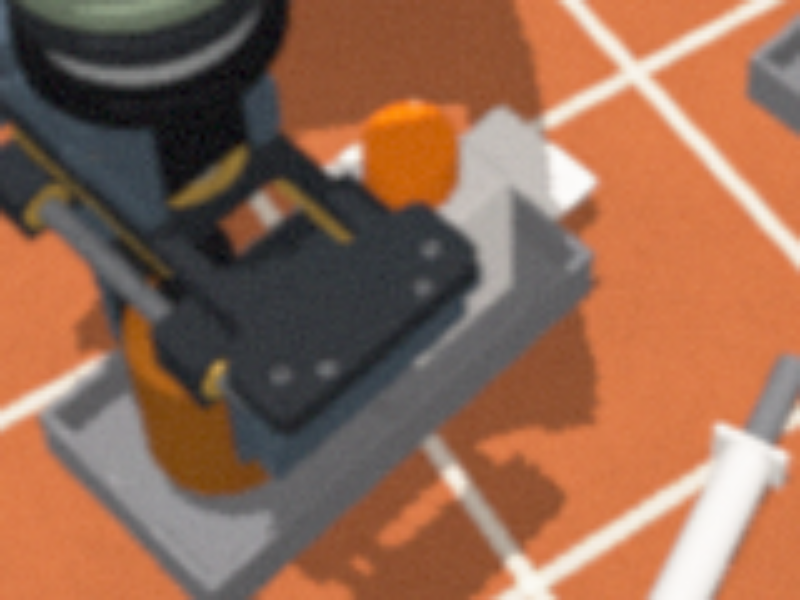

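Call:
send_rows --plan '[{"translation": [0, 0, 0.005], "roll": 0}, {"translation": [0, 0, 0.01], "roll": 0}, {"translation": [0, 0, 0.014], "roll": 0}, {"translation": [0, 0, 0.017], "roll": 0}, {"translation": [0, 0, 0.018], "roll": 0}, {"translation": [0, 0, 0.018], "roll": 0}, {"translation": [0, 0, 0.018], "roll": 0}]'

```text
time_s: 38.3
tool_pos: [0.6319, -0.2136, 0.064]
eef_rot: [1.981, 2.434, 0.007]
ft_force: [-1.8, 0.5, 3.5]
width: 0.584
```

```bash
python3 -c "
from h import *
go((.6318,-.2131,.064,11.7))"
```

```text
t 38.3 tcp [ 0.6319 -0.2136  0.064 ] head 11.71 f [-1.8  0.5  3.5] w 0.584 tilt [ 0.001  0.006 -1.   ]
  -> (0.6318, -0.2131, 0.064, 11.7) T [ 0.0005 -0.      0.    ] roll 0.0 d 0.001
```

The force rose to +3.5 N, so the bottle is on the floor. I release it, back off and move well clear.

Call:
send_rows --plan '[{"translation": [0, 0, 0], "roll": 0}, {"translation": [0, 0, 0], "roll": 0}, {"translation": [0, 0, 0], "roll": 0}, {"translation": [0, 0, 0], "roll": 0}, {"translation": [0, 0, 0], "roll": 0}, {"translation": [0, 0, 0], "roll": 0}, {"translation": [0, 0, 0], "roll": 0}, {"translation": [0, 0, 0], "roll": 0}]' --hand 1

```text
time_s: 39.1
tool_pos: [0.632, -0.2136, 0.064]
eef_rot: [1.981, 2.434, 0.007]
ft_force: [0.6, 0.6, 0.5]
width: 1.004
```

Call:
send_rows --plan '[{"translation": [0, 0, -0.03], "roll": 0}, {"translation": [0, 0, -0.07], "roll": 0}, {"translation": [0, 0, -0.11], "roll": 0}, {"translation": [0, 0, -0.15], "roll": 0}, {"translation": [0, 0, -0.18], "roll": 0}, {"translation": [0, -0.04, -0.18], "roll": 0}, {"translation": [0, -0.09, -0.18], "roll": 0}, {"translation": [0, -0.14, -0.18], "roll": 0}, {"translation": [0, -0.19, -0.18], "roll": 0}, {"translation": [0, -0.23, -0.18], "roll": 0}, {"translation": [0, -0.25, -0.18], "roll": 0}, {"translation": [0, -0.25, -0.18], "roll": 0}]'

```text
time_s: 40.3
tool_pos: [0.3838, -0.2648, 0.2431]
eef_rot: [1.984, 2.432, 0.007]
ft_force: [0.7, -0.2, -0.0]
width: 1.0
```

Run:
```python
from h import *
go()
p,d=vision.read_camera('scene');cv2.imwrite('pics/s23.png',p[:,:,::-1])
p,d=vision.read_camera('top');cv2.imwrite('pics/t23.png',p[:,:,::-1]); w=cloud('top',d)
T={"tall":(.124,CELL['ltab']),"vial":(.084,CELL['lmid']),"jar":(.064,CELL['lfar']),"square":(.094,CELL['stab']),"necked":(.109,CELL['soth']),"spare":(.086,np.array([.453,.0015]))}
for k,(h,c) in T.items():
    m=(np.hypot(w[...,0]-c[0],w[...,1]-c[1])<.04)&(abs(w[...,2]-h)<.006)
    if m.any(): print(k,m.sum(),(w[m].mean(0)[:2]-c).round(4),np.median(w[m][:,2]).round(4)-h)
print([x['centre'] for x in spot_point('scene','beaker')],[x['centre'] for x in spot_point('top','beaker')])
```

```text
t 40.3 tcp [ 0.3838 -0.2648  0.2431] head 11.56 f [ 0.7 -0.2 -0. ] w 1.0 tilt [ 0.     0.005 -1.   ]
tall 424 [ 0.0008 -0.003 ] 0.0012000000000000066
vial 180 [ 0.001  -0.0002] 0.0015000000000000013
jar 721 [ 0.001  -0.0025] 0.0012999999999999956
square 241 [0.0001 0.001 ] 0.0015000000000000013
necked 152 [ 0.0013 -0.0013] 0.0012999999999999956
spare 415 [ 0.0005 -0.    ] 0.0012000000000000066
[[0.3405, 0.3062, -0.0005], [0.6256, -0.1711, -0.0002]] [[0.3426, 0.3066, -0.0031], [0.6287, 0.1564, 0.0002]]
```

View pics/s23.png

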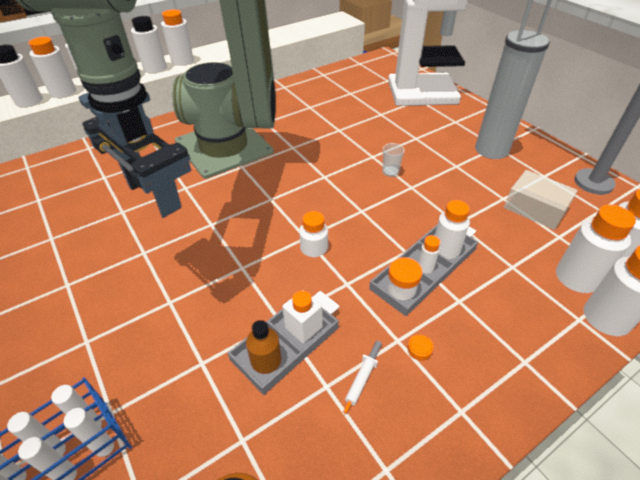

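View pics/t23.png

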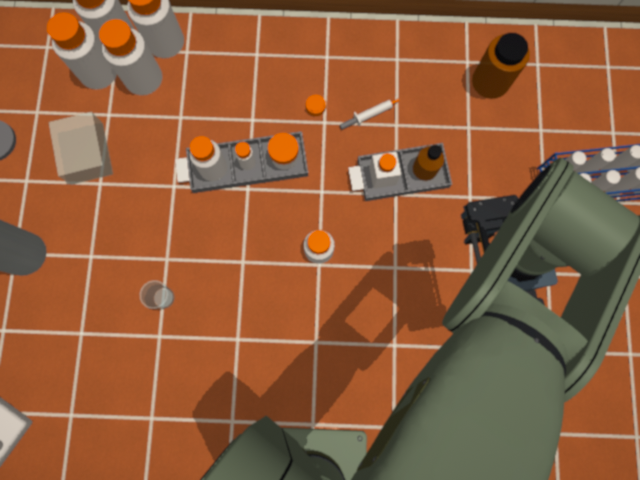

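Both views show all five pieces upright in the correct cells, with the spare bottle, at (318,245) in the top view, and the beaker, at (155,295), where they were. The arm is clear, so I hand in.

```bash
python3 -c "
from h import *
print(order.finish_job())"
```

```text
the job is handed in; nothing more can be done
None
```

All five pieces are packed in the order asked: the tall bottle, vial and jar in the long carrier, then the square and necked bottles in the short carrier. Each was set on its cell floor, let go, and the arm backed clear. I handed the job in at about 40.5 s of the 122 s allowed.

- **Packed pieces:** In the last depth check all five caps were within about 3 mm of their cell centres. Their heights were within 1.5 mm of standing upright on the cell floors, and the floor itself reads 1.3 mm high in that camera.
- **Left alone:** The spare bottle had moved less than 1 mm and the beaker less than the locating network's accuracy.
- **Forces:** The wrist force readings between moves never exceeded about 7 N.
- **Checks that failed or disagreed:**
  - The final beaker search also returned a second, false hit at each carrier, which the pictures rule out.
  - One overhead check of the square bottle failed because the arm blocked the view, so I used the wrist camera instead.
  - One gripping command was refused because its rows had no roll value, so I sent it again.

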